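# Change the whetstone on the bench board

## Task

Change the sharpening stone on the dark stone board: slide the grey stone out of its seat, straight towards the board's front, until it lies along the front rail; then push the green stone against the brass pivot pin so that it swings round it and lies flush along the brass and the steel pin, slide it endwise fully home against the end stop, and swing the clamp arm in until its rubber toe bears on the free end of the green stone. Push the stones, never lift them off the board, leave the grey one at the rail, and do not disturb the brush, the loose brown handle or the loupe.

Things in the scene. Friction and masses are not known exactly. Their poses are not given: they have to be found in the camera images.
- stone_board: Dark wooden board fixed on the table, 209 x 260 x 15 mm. Origin on the table top; its x points away from the robot, y to the left (turned up to 0.18 rad). It covers x -104..105, y -135..125 mm, top at z = 15. Positions given as (x, y) below are mm in this frame.
- seat_centre (a point): Where the green stone's centre belongs, (32, -56), 26 mm above the table: its far long side then touches both pins, at x = 55, and its right end the end stop, at y = -110; its long axis lies along the board's y. Between the pins (y -74 to -16) a stone's far side is free for a fingertip.
- pivot_pin: Fixed upright brass pin, 12 mm diameter, 14 mm high above the board's top, at (61, -10). Origin on its axis at the board's top.
- steel_pin (a point): Fixed upright steel pin of the same size, at (61, -80). The point is on its axis at the board's top.
- end_stop (a point): Fixed light wooden block on the board, 40 x 16 x 14 mm (x, y, height above the board's top). This point, (32, -110), is the middle of its left face at the board's top; the face looks along the board's +y.
- front_rail (a point): Light wooden strip along the board's front, x -102..-86, y -125..65, 12 mm high above the board's top. This point, (-86, -57), is on the foot of its inner face, which looks along the board's +x; the grey stone's long side belongs against it here (its centre then at x = -66).
- green_centre (a point): Centre of the loose green whetstone, 46 x 108 x 22 mm (own x, y, z; y the long axis), about 0.26 kg. At first on the left of the board, turned 1.08 to 1.26 rad clockwise from above from its seated direction. Pushed on its left flank near the middle, it slides until the right flank, near the far end, meets the brass pin, then swings counterclockwise round it.
- grey_centre (a point): Centre of the loose grey whetstone, 40 x 100 x 18 mm (own x, y, z; y the long axis), about 0.17 kg. At first in the seat, long axis along the board's y.
- clamp_arm (a joint): Angle (rad) of the clamp arm on its upright post at (85, 34). It stays where left; 3 to 4 N at the knob moves it. At 0.30 the bar points along the board's -x and its toe just touches the seated green stone's end; larger values are clockwise from above: +y at 1.87. Starts open at 2.05 to 2.25; limits 0 and 2.75.
- clamp_post (a point): Axis of the clamp arm's post, (85, 34), at the board's top; post and bar end are 18 mm across, 18 mm high. The steel bar is 78 mm long, 14 mm wide, 5 to 13 mm above the board's top; the toe, a rubber disc of 12 mm radius, 2 to 16 mm above it, sits 53 mm along the bar, 24 mm to the side that faces the stone.
- clamp_knob (a point): Middle of the black upright knob near the clamp arm's end, 74 mm from the post's axis; the knob is 18 mm across and reaches from 13 to 43 mm above the board's top (this point 28 mm above it).
- scrub_brush: Wooden scrub brush, 56 x 152 x 46 mm, lying left of the board; a bystander.
- brown_handle: Brown wooden knife-handle blank, 23 x 118 x 19 mm, lying near the table's front edge, left of the board; a bystander.
- loupe: Black eye loupe, 37 mm across, 22 mm high, standing right of the board; a bystander.

How it is judged:
By the outcome, as a careful person would: the job done as asked, in the order asked, and still so for the second after the job is handed in, with the robot touching nothing.
It also fails if it takes over 54 s, if anything falls off the work surface, if the arm or the gripper's body presses on something with over 40 N, if the wrist force passes 120 N, or if a joint passes its speed limit or range.

## Robot

A 7-joint arm with a two-finger parallel gripper is mounted at the origin on a cart in front of the work surface, level with it; the furniture and walls round the work are solid. World frame = base frame: x ahead of the robot, y to its left, z up, the work surface at z = 0. Lengths are in m, angles in rad, forces in N, time in s.
With the tool pointing down it reaches from about 0.425 to 0.925 m from the base axis. Payload 6.8 kg.
Tool frame: the origin (TCP) lies midway between the tips of the shut fingers; the grasp point (between the pads) lies 19 mm behind it; z points along the fingers, y is the direction in which the jaws open and shut (so a half turn about z gives the same grasp; the last joint's range is limited). The gripper opens to 85 mm and grips with 20 to 120 N. Pads are 22 mm wide; open, the fingers measure 114 mm over their backs; the gripper's body (76 mm by 85 mm) begins 54 mm behind the grasp point. The pads swing forward as they close: fully open they stand 13 mm farther back than shut.
Start: joints at [-1.449, 0.477, 0.022, 1.555, -0.011, 1.109, -0.083], TCP at [0.154, 0.657, 0.231] pointing down, gripper open.
Joint ranges: [-2.96, 2.96], [-0.34, 2.1], [-1.41, 1.46], [0.24, 2.44], [-1.37, 4.51], [0.17, 1.92], [-2.96, 2.96]. Speed limits (rad/s): [2.39, 2.39, 3.14, 3.14, 3.14, 3.14, 3.14].

## Interface

Orientations are given as a rotation vector (axis times angle).
In Python, from bench import r, imaging gives the robot as it stands.
- The arm moves only by the tool jog_arm, never from a script. Its argument "rows" is a list of rows, each an object with "delta_rot": the turn, a rotation vector about the tool's x, y, z in degrees, a list of three; "xyz": the shift along the tool's x, y, z in cm, a list of three; "fingers": the closure, from 0 (fully open) to 1 (shut). A call has exactly 5 rows; each row is the pose to reach, as a shift and turn from the pose measured when the call began, along the tool's axes at that moment; what a row does not reach only later rows make up. A row lasts 1/12 s, in which the tool goes at most 41.7 mm and 7.16 degrees, less where a joint would pass 70% of its speed; a pose out of reach is approached as far as the arm can. A call with a gripper value outside its range is refused whole. The fingers move at their own pace and stop on an object; "grip_force" is the grip in N (left out, the last holds). Time passes only in rows, so rows that repeat a pose let the fingers close, or fill a call up. It gives the time, the measured TCP pose, the force and the opening at its end, in the units of the state.
- r.get_obs(): the state, without advancing time (a new reading comes with each control period).
- imaging.grab_frame(name): name is "scene" or "top"; returns the picture (400x640x3 uint8, blue, green, red); there is no depth.
- imaging.camera_info(name): a dict with "camera_matrix" (3x3 intrinsics, pixels), "xyz" and "attitude" of the camera in the world. Camera axes: x right, y down, z forward; pixel columns grow to the right and rows downward; lengths in m; the calibration is good to about 2 mm. A picture is of the moment at which its call begins. camera_info takes no time and is no camera call.
- r.hand_in(): hands the job in, once; it reports no verdict.
Trained networks look in the newest picture that a camera, given by its name, has taken for a name from the list of things; names that differ only in an ending like _2 or _b are one class to them, and where a whole thing is asked for, a point or a joint stands for the part that bears it (a point fixed in the world has none). Each returns a list of dicts, best first, with "conf" (0 to 1); they miss things now and then, are a little off and sometimes report something else, mostly with a low value. They report only what shows in the picture. A call takes as long as a camera call.
- imaging.find_in(camera, query): "position" ([column, row] in pixels, amid what is visible of it).
- imaging.cut_out(camera, query): "region" (400x640 bool, what is visible of it) and "position" ([column, row] in pixels, amid what is visible of it).
- imaging.tip_of(camera, query): "position" ([column, row] in pixels: a listed point, or the origin of a listed thing).
The state is a dict: "clock": time; "joints": joint angles; "qvel": joint speeds; "tau": joint torques, N m; "tcp_pos": TCP position; "orientation": TCP orientation; "contact_force": force on the tool from outside, world axes, zero at the start; "moment": the same for the moment, N m; "grip_width": finger opening in m.
Only numpy, scipy, OpenCV 4.12 (cv2) and the standard library are available. Lean on these libraries where they do the work, as an engineer would, in place of code of your own. Each camera call takes 0.05 s, during which the arm holds its last target.

## Working session

There is one attempt and no reset: what is moved stays moved. The work goes in short steps, Python scripts to look and compute and a tool call to move; the robot and the scene stay as the last step left them, time stands still between calls to the robot, and variables do not carry over. Pictures are saved under pics/ and viewed, and the job is handed in when it is done.

Besides the shell and the picture viewer there is one more tool, called by a JSON object that holds its "api" and its "payload". jog_arm: Moves the arm, as the interface text tells. Its arguments: {"type":"object","properties":{"rows":{"type":"array","items":{"type":"object","properties":{"delta_rot":{"type":"array","items":{"type":"number"}},"xyz":{"type":"array","items":{"type":"number"}},"fingers":{"type":"number"}}}},"grip_force":{"type":"number"}},"required":["rows"]}

```bash
ls; mkdir -p pics; python3 - <<'E'
from bench import r, imaging
import cv2, numpy as np
o=r.get_obs()
for k,v in o.items(): print(k,np.round(v,4))
for n in ("scene","top"):
    im=imaging.grab_frame(n); cv2.imwrite(f"pics/{n}0.png",im)
    i=imaging.camera_info(n); print(n,i)
E
```

```text
pics
clock 0.0
joints [-1.4491  0.4778  0.0223  1.5565 -0.0115  1.1093 -0.0831]
qvel [ 0.0003  0.0011  0.0001  0.0003  0.0012 -0.0004 -0.0005]
tau [-9.00000e-04 -5.96436e+01  1.60740e+00 -2.81192e+01  1.23000e-02
  9.40000e-03  0.00000e+00]
tcp_pos [0.1536 0.6567 0.2303]
orientation [-3.6020e-01 -3.1208e+00  2.9000e-03]
contact_force [-0.0199  0.1431  0.7385]
moment [ 0.0088 -0.0646 -0.002 ]
grip_width 0.0853
scene {'camera_matrix': array([[367.18270006,   0.        , 310.9110572 ],
       [  0.        , 367.18270006, 196.54694886],
       [  0.        ,   0.        ,   1.        ]]), 'xyz': array([-0.00134897, -0.41829622,  0.67982065]), 'attitude': array([-2.14696292,  1.00215617, -0.40516974])}
top {'camera_matrix': array([[400.99072848,   0.        , 316.49304817],
       [  0.        , 400.99072848, 194.63241035],
       [  0.        ,   0.        ,   1.        ]]), 'xyz': array([0.27106546, 0.01101446, 1.12114026]), 'attitude': array([-2.20736621,  2.00601245, -0.21788137])}
```

View pics/scene0.png

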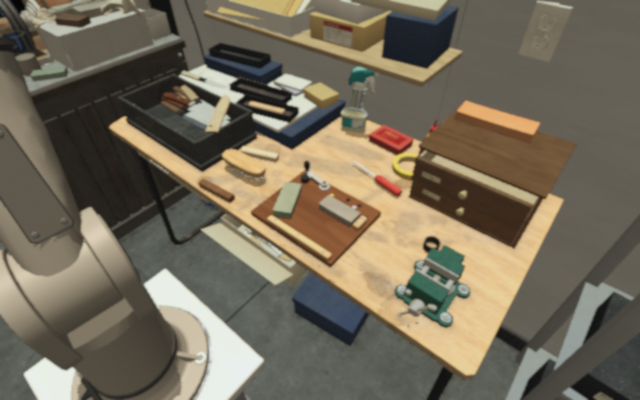

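View pics/top0.png

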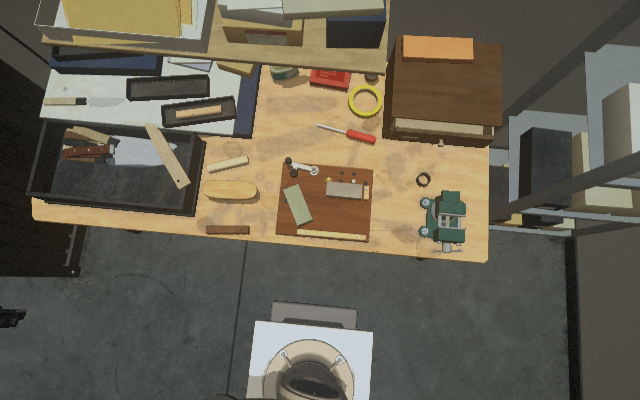

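The top view shows the board about (325,203), the green stone at (297,204), the grey one at (346,189), the clamp post near (315,170) and its knob near (288,160). Next I'll zoom in and localize.

```bash
cat > h.py <<'E'
import numpy as np, cv2
from scipy.spatial.transform import Rotation as R
from bench import r, imaging
def cam(n):
    i=imaging.camera_info(n); return i['camera_matrix'],np.array(i['xyz']),R.from_rotvec(i['attitude']).as_matrix()
def proj(n,P):
    K,t,M=cam(n); p=(np.atleast_2d(P)-t)@M@K.T; return p[:,:2]/p[:,2:]
def back(n,uv,z):
    K,t,M=cam(n); uv=np.atleast_2d(uv); d=np.c_[uv,np.ones(len(uv))]@np.linalg.inv(K).T@M.T
    return t+d*((z-t[2])/d[:,2])[:,None]
def zoom(n,im,c,w,h,f,name):
    x0,y0=int(c[0]-w/2),int(c[1]-h/2); cr=im[y0:y0+h,x0:x0+w]
    cv2.imwrite(name,cv2.resize(cr,None,fx=f,fy=f,interpolation=cv2.INTER_CUBIC))
E
python3 - <<'E'
from h import *
for n in ("top","scene"):
    for q in ("stone_board","green_centre","grey_centre","clamp_post","clamp_knob","pivot_pin","loupe","brown_handle","scrub_brush","seat_centre","end_stop","front_rail","steel_pin"):
        try:
            for d in imaging.tip_of(n,q)[:2]: print(n,q,np.round(d['position'],1),round(d['conf'],2))
        except Exception as e: print(n,q,e)
    c={"top":(325,203),"scene":(318,212)}[n]
    im=cv2.imread(f"pics/{n}0.png"); zoom(n,im,c,130,98,6,f"pics/{n}0z.png")
print(r.get_obs()['clock'])
E
```

```text
top stone_board [322.9 202.2] 0.68
top stone_board [313.5 171.6] 0.49
top green_centre [301.9 202.8] 0.61
top grey_centre [346.3 191.8] 0.96
top grey_centre [232.7 189.1] 0.49
top clamp_post [314.8 172.5] 0.8
top clamp_knob [286.9 161.9] 0.59
top pivot_pin [345.8 191.5] 0.66
top pivot_pin [330.8 180.3] 0.37
top loupe [354.4 183.7] 0.6
top loupe [421.5 180.2] 0.46
top scrub_brush [232.6 189.5] 0.85
top seat_centre [344.1 192.5] 0.96
top seat_centre [345.6 234. ] 0.47
top end_stop [363.4 190.2] 0.97
top end_stop [345.6 191.5] 0.34
top front_rail [341.1 234.1] 0.71
top front_rail [345.1 189. ] 0.44
top steel_pin [363.2 190.8] 0.75
top steel_pin [356.4 182.3] 0.64
scene stone_board [314.7 212.6] 0.97
scene stone_board [431.1 246.5] 0.61
scene green_centre [283.7 199.2] 0.69
scene grey_centre [338.6 210.8] 0.98
scene grey_centre [282.2 200.2] 0.69
scene clamp_post [320.4 187.7] 0.68
scene clamp_knob [302.6 165.4] 0.8
scene clamp_knob [355.7 208.8] 0.41
scene pivot_pin [339.2 212.7] 0.64
scene loupe [431.7 246.3] 0.74
scene brown_handle [218.1 195. ] 0.61
scene brown_handle [244.9 171.3] 0.32
scene scrub_brush [245.3 171.8] 0.75
scene seat_centre [338.1 208.3] 0.83
scene end_stop [356.4 224.9] 0.76
scene end_stop [337.6 206.2] 0.37
scene steel_pin [354.1 212.5] 0.89
1.4
```

View pics/top0z.png

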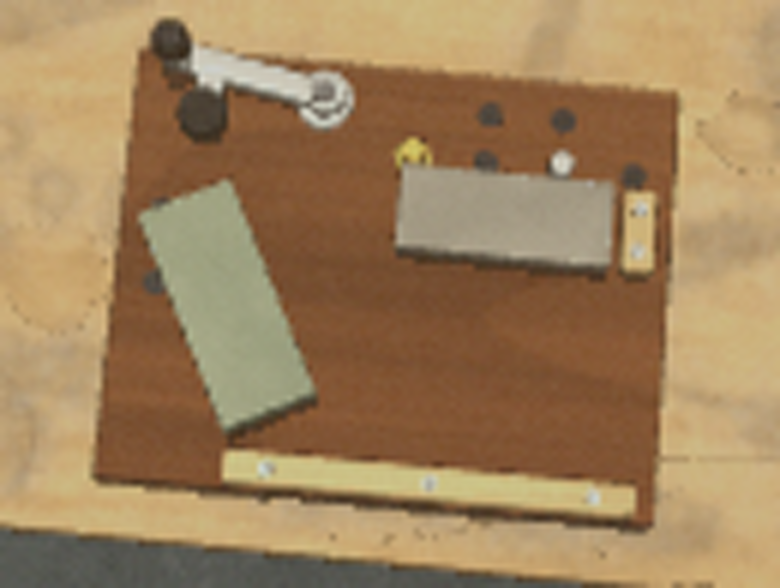

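View pics/scene0z.png

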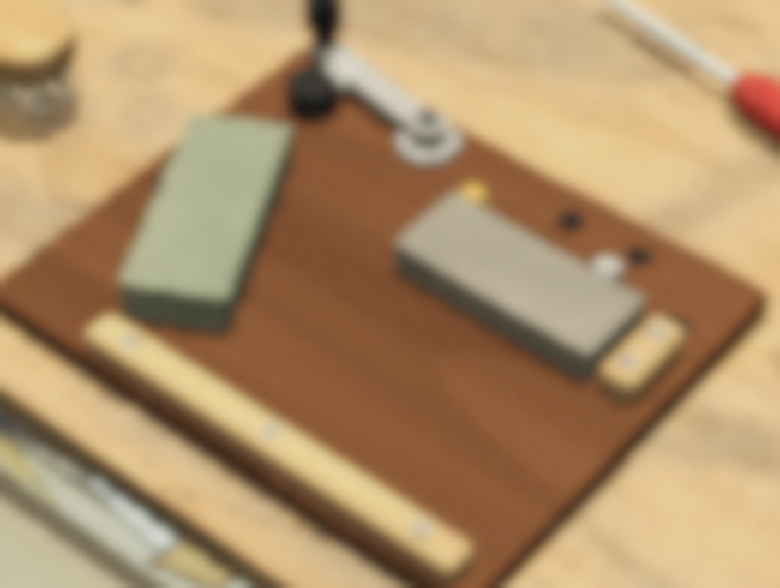

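```bash
cat >> h.py <<'E'
from scipy.optimize import least_squares
def uz(z,x0,y0,f=6): return (np.array(z,float)+.5)/f-.5+np.array([x0,y0])
def w2(p,bp):  # board (mm xyz, z above table) -> world m
    x,y,t=p; bp=np.atleast_2d(bp)/1000.; c,s=np.cos(t),np.sin(t)
    return np.c_[x+c*bp[:,0]-s*bp[:,1], y+s*bp[:,0]+c*bp[:,1], bp[:,2]]
def b2(p,W):
    x,y,t=p; W=np.atleast_2d(W); c,s=np.cos(t),np.sin(t); dx,dy=W[:,0]-x,W[:,1]-y
    return np.c_[c*dx+s*dy,-s*dx+c*dy]*1000
def fitrect(n,uv,z,sx,sy,ini):
    loc=np.array([[sx/2,sy/2],[sx/2,-sy/2],[-sx/2,-sy/2],[-sx/2,sy/2]])
    def f(p): return (proj(n,w2(p,np.c_[loc,np.full(4,z)]))-uv).ravel()
    return least_squares(f,ini)
E
python3 - <<'E'
from h import *
T=lambda z:uz(z,260,154); S=lambda z:uz(z,253,163)
ft=[((105,125,15),(138,50)),((105,-135,15),(678,92)),((-104,-135,15),(652,517)),((-104,125,15),(97,474)),
((-86,65,27),(222,450)),((-86,-125,27),(637,488)),((-102,-125,27),(635,515)),((-102,65,27),(220,482)),
((52,-110,29),(625,192)),((52,-126,29),(655,192)),((12,-126,29),(653,272)),((12,-110,29),(622,270)),
((85,34,33),(325,98)),((61,-80,29),(562,160)),((61,-10,29),(412,152))]
fs=[((-104,125,15),(0,288)),((105,-135,15),(762,298)),((105,125,15),(318,48)),((-86,65,27),(112,312)),((-86,-125,27),(474,545)),((-102,-125,27),(440,572)),((-102,65,27),(85,330)),
((52,-110,29),(660,314)),((52,-126,29),(686,322)),((12,-126,29),(622,392)),((85,34,33),(428,130))]
def res(p,off,sets):
    o=[]
    for n,F,u in sets:
        o.append((proj(n,w2(p,[a for a,_ in F]))-u([b for _,b in F])))
    return np.vstack(o)
for sets in ([("top",ft,T)],[("scene",fs,S)],[("top",ft,T),("scene",fs,S)]):
    s=least_squares(lambda p:res(p,0,sets).ravel(),[0.55,0,0],loss='soft_l1')
    print(np.round(s.x,4)); print(np.round(res(s.x,0,sets).T,1))
p=s.x; np.save('board.npy',p)
for nm,n,uv,z,sx,sy,ini in (("green","top",T([(230,180),(316,396),(228,430),(138,213)]),37,46,108,[.55,.08,-1.1]),
  ("grey","top",T([(403,165),(613,180),(608,268),(397,250)]),33,40,100,[.6,-.05,0]),
  ("greenS","scene",S([(290,127),(230,310),(122,290),(192,117)]),37,46,108,[.55,.08,-1.1]),
  ("greyS","scene",S([(455,193),(643,298),(580,358),(398,243)]),33,40,100,[.6,-.05,0])):
    if nm.startswith("green"):
        uv=uv if n=="scene" else uv
    best=None
    for k in range(4):
        q=fitrect(n,np.roll(uv,k,axis=0),z,sx,sy,ini)
        if best is None or q.cost<best.cost: best=q
    q=best
    print(nm,np.round(q.x,4),"board",np.round(b2(p,[q.x[:2]]),1),"ang",round(q.x[2]-p[2],3),"res",np.round(q.fun,1))
for nm,n,zuv,z,u in (("knob","top",(171,38),58,T),("toe","top",(202,110),31,T),("knobS","scene",(322,-5),58,S),("toeS","scene",(313,92),31,S)):
    print(nm,b2(p,back(n,u([zuv]),z/1000)).round(1))
E
```

```text
[0.4908 0.0072 0.0102]
[[-0.1  0.3  0.4 -1.   0.2  0.2  0.2 -0.  -0.1  0.6  0.1 -0.5 -0.3 -0.1
   0. ]
 [-0.8 -0.2  1.9  1.  -0.2 -0.6  0.7  0.3 -0.8 -0.3  0.3  0.1 -1.1  0.5
  -0.2]]
[ 0.4874  0.0048 -0.0078]
[[-3.   2.4 -1.3 -0.4 -0.3  0.8 -0.6 -0.7  0.5  1.4  0.7]
 [-0.4 -0.4 -1.  -0.7  0.4  0.4 -0.   0.3  2.  -0.1 -2.3]]
[0.4896 0.0067 0.0053]
[[ 0.2  0.6  0.4 -1.1  0.2  0.2  0.2 -0.1  0.1  0.8  0.2 -0.3 -0.   0.1
   0.3 -3.   2.2 -2.  -0.3  0.5  1.7 -0.4 -0.7  0.5  1.7  0.3]
 [-0.6  0.4  2.5  1.2  0.1  0.   1.4  0.6 -0.2  0.3  0.9  0.7 -0.8  1.1
   0.2 -0.7 -1.9 -1.5 -1.1 -0.8 -0.8 -0.4 -1.1  0.6 -1.4 -3.1]]
green [ 0.4696  0.0757 -1.0906] board [[-19.7  69.1]] ang -1.096 res [ 0.2 -0.1  0.4 -0.4 -0.6  0.2  0.1  0.4]
grey [ 0.524  -0.0479  0.0166] board [[ 34.1 -54.7]] ang 0.011 res [-0.4  0.1  0.4  0.4  0.4 -0.3 -0.4 -0.1]
greenS [ 0.4643  0.0717 -1.0761] board [[-25.   65.1]] ang -1.081 res [ 0.3  0.6  0.1 -0.7 -0.1  0.  -0.3  0.1]
greyS [ 0.5198 -0.049  -3.1712] board [[ 29.8 -55.8]] ang -3.177 res [ 0.6 -0.1 -0.8 -0.4  0.  -0.3  0.2  0.7]
knob [[ 97.9 106.2]]
toe [[72.3 90.6]]
knobS [[ 94.5 104.3]]
toeS [[64.2 84.6]]
```

```bash
cat >> h.py <<'E'
def overlay(n,im,p,c,w,h,f,name,stones=()):
    x0,y0=int(c[0]-w/2),int(c[1]-h/2)
    Z=cv2.resize(im[y0:y0+h,x0:x0+w],None,fx=f,fy=f,interpolation=cv2.INTER_CUBIC)
    def poly(pts,col):
        u=(proj(n,pts)-[x0,y0]+.5)*f-.5
        cv2.polylines(Z,[np.round(u).astype(int).reshape(-1,1,2)],True,col,1,cv2.LINE_AA)
    box=lambda a,b,c_,d,z:[(b,d,z),(b,c_,z),(a,c_,z),(a,d,z)]
    for q,col in ((box(-104,105,-135,125,15),(255,255,0)),(box(-102,-86,-125,65,27),(255,0,0)),(box(12,52,-126,-110,29),(255,0,0))):
        poly(w2(p,q),col)
    a=np.linspace(0,2*np.pi,24,endpoint=False)
    for cx,cy,rr,z in ((61,-10,6,29),(61,-80,6,29),(85,34,9,33)):
        poly(w2(p,np.c_[cx+rr*np.cos(a),cy+rr*np.sin(a),np.full(24,z)]),(255,0,255))
    for q,sx,sy,z in stones:
        poly(w2(q,[(sx/2,sy/2,z),(sx/2,-sy/2,z),(-sx/2,-sy/2,z),(-sx/2,sy/2,z)]),(0,0,255))
    cv2.imwrite(name,Z)
E
python3 - <<'E'
from h import *
p=[.4908,.0072,.0102]
st=[([ .4696,.0757,-1.0906],46,108,37),([.524,-.0479,.0166],40,100,33)]
for n,c in (("top",(325,203)),("scene",(318,212))):
    overlay(n,cv2.imread(f"pics/{n}0.png"),p,c,130,98,6,f"pics/{n}0o.png",st)
E
```

```text
(no output)
```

View pics/top0o.png

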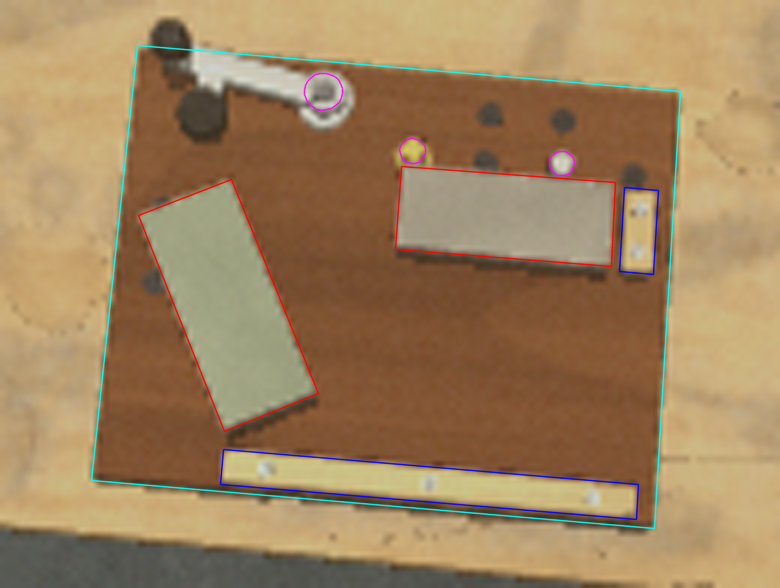

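View pics/scene0o.png

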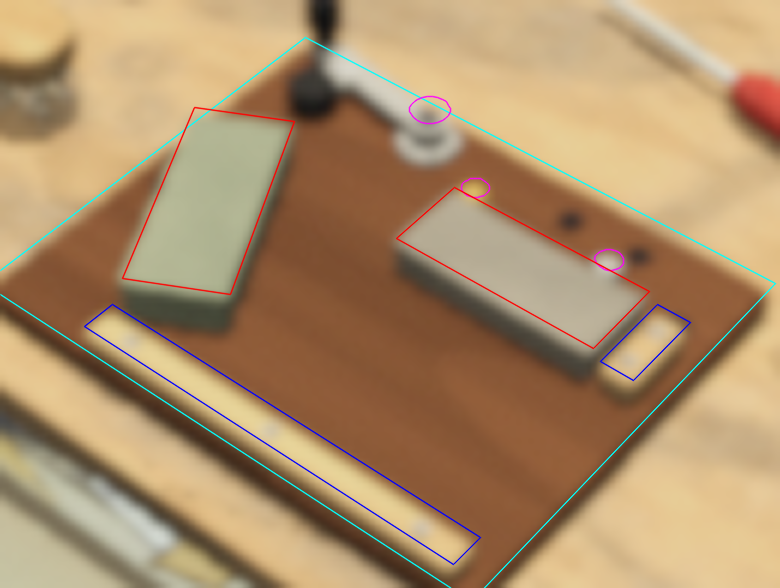

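The top-camera overlay fits well. The scene camera sits about 1.5 px off, so I take an average board pose. Next is a planning helper, then the moves.

```bash
cat >> h.py <<'E'
P=np.array([.4895,.0065,.008])
def goto(bx,by,z,yaw,P=P,quiet=False):
    """delta to board pos (mm), z (mm), yaw of tool y from board y (rad, ccw)"""
    o=r.get_obs(); Rt=R.from_rotvec(o['orientation']); a=P[2]+yaw
    y=np.array([-np.sin(a),np.cos(a),0]); zz=np.array([0,0,-1.]); x=np.cross(y,zz)
    Rg=R.from_matrix(np.c_[x,y,zz])
    d=Rt.inv().apply(w2(P,[[bx,by,z]])[0]-o['tcp_pos'])*100
    print("d cm",np.round(d,2),"rot deg",np.round(np.degrees((Rt.inv()*Rg).as_rotvec()),2))
def st():
    o=r.get_obs(); Rt=R.from_rotvec(o['orientation']).as_matrix()
    print("t",round(o['clock'],2),"board",np.round(b2(P,[o['tcp_pos']])[0],1),"z",round(o['tcp_pos'][2]*1000,1),
     "yaw",round(np.arctan2(-Rt[0,1],Rt[1,1])-P[2],3),"F",np.round(o['contact_force'],1),"w",round(o['grip_width']*1000,1),"j",np.round(o['joints'],2))
E
python3 -c "
from h import *
st(); goto(72,-49,230,0); goto(72,-49,120,0)"
```

```text
t 1.4 board [-330.5  653.4] z 231.3 yaw -0.238 F [ 0.9 -0.5 -0.7] w 85.5 j [-1.45  0.48  0.02  1.56 -0.01  1.11 -0.08]
d cm [-55.67 -58.78   0.13] rot deg [  0.    -0.   -13.63]
d cm [-55.67 -58.78  11.13] rot deg [  0.    -0.   -13.63]
```

{"api": "jog_arm", "payload": {"rows": [{"xyz": [-2.8, -2.9, 0], "delta_rot": [0, 0, -3], "fingers": 0.9}, {"xyz": [-5.6, -5.8, 0], "delta_rot": [0, 0, -6], "fingers": 0.9}, {"xyz": [-8.4, -8.8, 0], "delta_rot": [0, 0, -9], "fingers": 0.9}, {"xyz": [-11.2, -11.8, 0], "delta_rot": [0, 0, -12], "fingers": 0.9}, {"xyz": [-14, -14.8, 0], "delta_rot": [0, 0, -13.6], "fingers": 0.9}], "grip_force": 40}}

```text
clock: 1.82
tcp_pos: [0.2571, 0.4795, 0.2314]
orientation: [-0.016, 3.141, 0.0]
contact_force: [1.0, -0.1, 0.4]
grip_width: 0.0255
```

```bash
python3 -c "
from h import *
st(); goto(72,-49,120,0)"
```

```text
t 1.82 board [-228.6  474.9] z 231.4 yaw 0.002 F [ 1.  -0.1  0.4] w 25.5 j [-1.2   0.26  0.01  1.87 -0.    1.01  0.39]
d cm [-29.93 -52.46  11.13] rot deg [0.02 0.01 0.14]
```

{"api": "jog_arm", "payload": {"rows": [{"xyz": [-2, -3.5, 0.3]}, {"xyz": [-4, -7, 0.6]}, {"xyz": [-6, -10.5, 0.9]}, {"xyz": [-8, -14, 1.2]}, {"xyz": [-10, -17.5, 1.5]}]}}

```text
$.rows[0]: bad value
```

{"api": "jog_arm", "payload": {"rows": [{"xyz": [-2, -3.5, 0.5]}, {"xyz": [-4, -7, 1]}, {"xyz": [-6, -10.5, 1.5]}, {"xyz": [-8, -14, 2]}, {"xyz": [-10, -17.5, 2.5]}]}}

```text
$.rows[0]: bad value
```

```bash
python3 -c "
from h import *
st(); goto(72,-49,75,0)"
```

```text
t 1.82 board [-228.6  474.9] z 231.4 yaw 0.002 F [ 1.  -0.1  0.4] w 25.5 j [-1.2   0.26  0.01  1.87 -0.    1.01  0.39]
d cm [-29.93 -52.46  15.63] rot deg [0.02 0.01 0.14]
```

{"api": "jog_arm", "payload": {"rows": [{"xyz": [-2, -3.5, 0.3], "delta_rot": [0, 0, 0], "fingers": 0.9}, {"xyz": [-4, -7, 0.6], "delta_rot": [0, 0, 0], "fingers": 0.9}, {"xyz": [-6, -10.5, 0.9], "delta_rot": [0, 0, 0], "fingers": 0.9}, {"xyz": [-8, -14, 1.2], "delta_rot": [0, 0, 0], "fingers": 0.9}, {"xyz": [-10, -17.5, 1.5], "delta_rot": [0, 0, 0], "fingers": 0.9}]}}

```text
clock: 2.23
tcp_pos: [0.3596, 0.3038, 0.2166]
orientation: [-0.016, 3.141, 0.002]
contact_force: [0.6, 0.3, -0.9]
grip_width: 0.0089
```

{"api": "jog_arm", "payload": {"rows": [{"xyz": [-2, -3.5, 0.5], "delta_rot": [0, 0, 0], "fingers": 0.9}, {"xyz": [-4, -7, 1], "delta_rot": [0, 0, 0], "fingers": 0.9}, {"xyz": [-6, -10.5, 1.5], "delta_rot": [0, 0, 0], "fingers": 0.9}, {"xyz": [-8, -14, 2], "delta_rot": [0, 0, 0], "fingers": 0.9}, {"xyz": [-10, -17.5, 2.5], "delta_rot": [0, 0, 0], "fingers": 0.9}]}}

```text
clock: 2.65
tcp_pos: [0.4623, 0.1282, 0.1917]
orientation: [-0.017, 3.14, 0.003]
contact_force: [1.2, 0.5, -0.9]
grip_width: 0.0086
```

```bash
python3 -c "
from h import *
st(); goto(72,-49,75,0)"
```

```text
t 2.65 board [-26.2 121.9] z 191.7 yaw 0.003 F [ 1.2  0.5 -0.9] w 8.6 j [-0.64  0.2   0.28  2.07 -0.07  0.88  1.26]
d cm [ -9.76 -17.13  11.66] rot deg [0.1  0.1  0.15]
```

{"api": "jog_arm", "payload": {"rows": [{"xyz": [-2, -3.5, 1], "delta_rot": [0, 0, 0], "fingers": 0.9}, {"xyz": [-4, -7, 2.5], "delta_rot": [0, 0, 0], "fingers": 0.9}, {"xyz": [-6, -10.5, 4.5], "delta_rot": [0, 0, 0], "fingers": 0.9}, {"xyz": [-8, -13.8, 6.5], "delta_rot": [0, 0, 0], "fingers": 0.9}, {"xyz": [-9.8, -17.1, 8.5], "delta_rot": [0, 0, 0], "fingers": 0.9}]}}

```text
clock: 3.07
tcp_pos: [0.5596, -0.0362, 0.1104]
orientation: [-0.017, 3.138, 0.003]
contact_force: [0.8, 1.3, 1.0]
grip_width: 0.0086
```

```bash
python3 - <<'E'
from h import *
st(); goto(73,-49,22,0)
im=imaging.grab_frame("top"); cv2.imwrite("pics/top1.png",im); zoom("top",im,(325,203),130,98,6,"pics/top1z.png")
im=imaging.grab_frame("scene"); zoom("scene",im,(318,212),130,98,6,"pics/scene1z.png")
E
```

```text
t 3.07 board [ 69.8 -43.3] z 110.4 yaw 0.003 F [0.8 1.3 1. ] w 8.6 j [-0.3   0.45  0.32  1.96 -0.2   0.76  1.72]
d cm [-0.29 -0.59  8.84] rot deg [0.11 0.19 0.17]
```

View pics/scene1z.png

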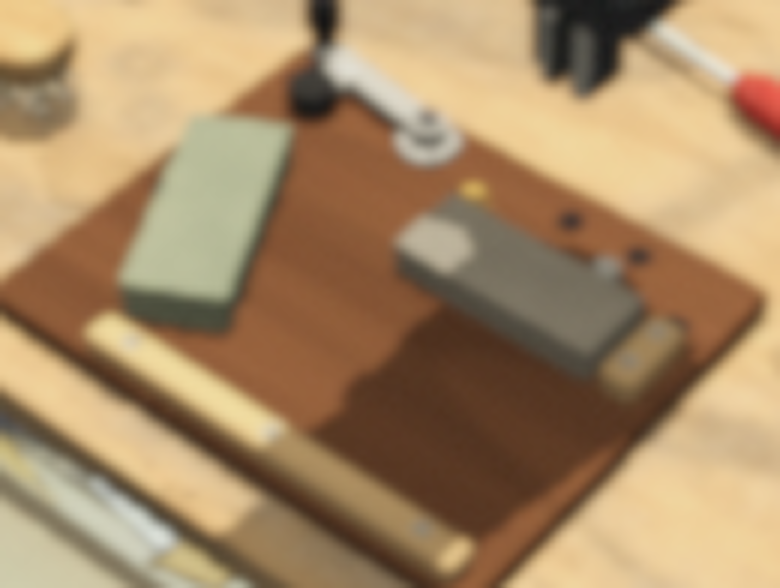

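View pics/top1z.png

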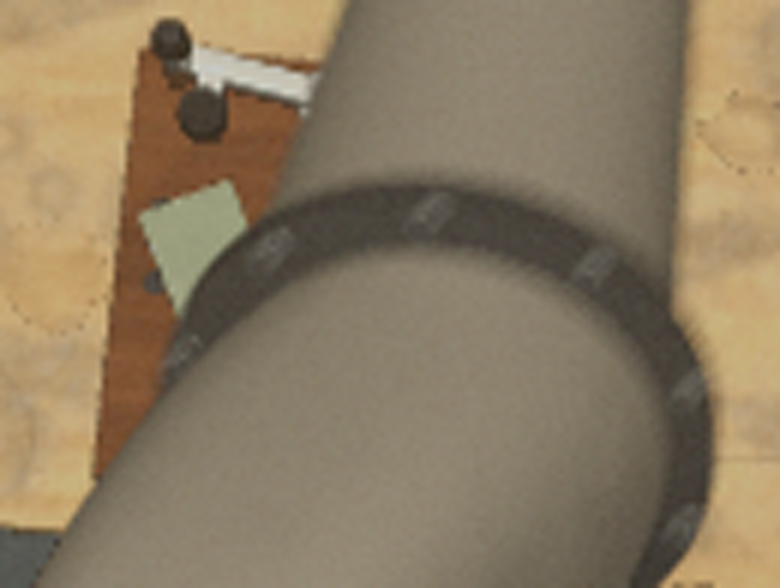

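```bash
python3 - <<'E'
from h import *
o=r.get_obs()
x,y,z=o['tcp_pos']
for dx,dy in ((0,0),(-.011,.0188),(-.011,.0043),(-.011,-.0043),(-.011,-.0188),(.011,-.0188)):
    print(dx,dy,((proj("scene",[[x+dx,y+dy,z]])-[253,163]+.5)*6-.5).round(0))
E
```

```text
0 0 [[568.  77.]]
-0.011 0.0188 [[514.  71.]]
-0.011 0.0043 [[543.  86.]]
-0.011 -0.0043 [[560.  95.]]
-0.011 -0.0188 [[590. 110.]]
0.011 -0.0188 [[623.  82.]]
```

```bash
python3 - <<'E'
import cv2
im=cv2.imread("pics/scene1z.png"); c=im[0:170,440:690]; cv2.imwrite("pics/s1c.png",cv2.resize(c,None,fx=3,fy=3,interpolation=cv2.INTER_CUBIC))
E
```

```text
(no output)
```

View pics/s1c.png

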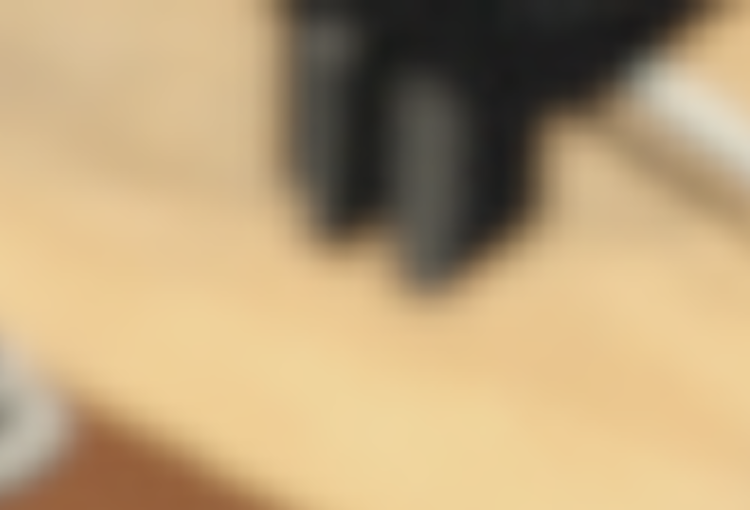

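{"api": "jog_arm", "payload": {"rows": [{"xyz": [-0.3, -0.4, 3], "delta_rot": [0, 0, 0], "fingers": 0.9}, {"xyz": [-0.3, -0.4, 5.5], "delta_rot": [0, 0, 0], "fingers": 0.9}, {"xyz": [-0.3, -0.4, 7], "delta_rot": [0, 0, 0], "fingers": 0.9}, {"xyz": [-0.3, -0.4, 8.3], "delta_rot": [0, 0, 0], "fingers": 0.9}, {"xyz": [-0.3, -0.4, 8.8], "delta_rot": [0, 0, 0], "fingers": 0.9}]}}

```text
clock: 3.58
tcp_pos: [0.5607, -0.0456, 0.0188]
orientation: [0.004, -3.139, 0.004]
contact_force: [-0.2, 0.3, -0.1]
grip_width: 0.0087
```

```bash
python3 - <<'E'
from h import *
st(); goto(-20,-50,21,0)
im=imaging.grab_frame("scene"); zoom("scene",im,(318,212),130,98,6,"pics/scene2z.png")
E
```

```text
t 3.58 board [ 70.8 -52.6] z 18.8 yaw -0.005 F [-0.2  0.3 -0.1] w 8.7 j [-0.23  0.6   0.26  1.99 -0.26  0.59  1.78]
d cm [ 9.08  0.21 -0.2 ] rot deg [-0.13 -0.16 -0.31]
```

View pics/scene2z.png

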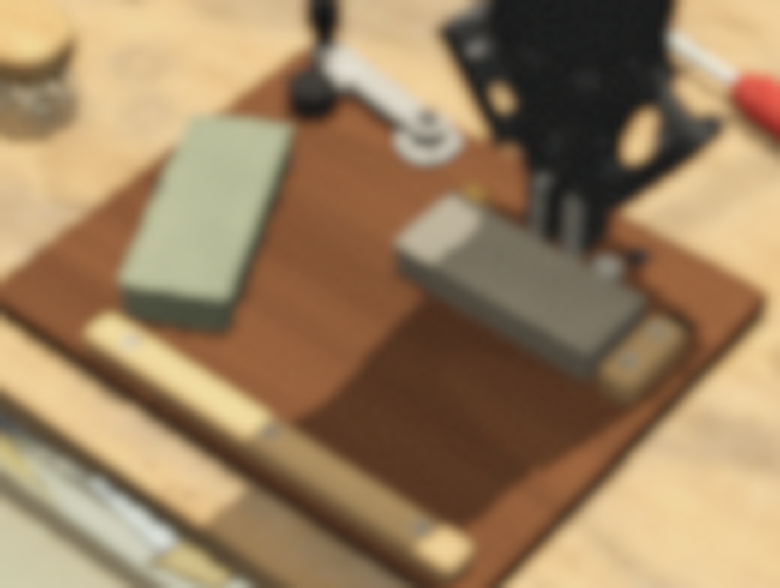

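{"api": "jog_arm", "payload": {"rows": [{"xyz": [1, 0, -0.1], "delta_rot": [0, 0, -0.3], "fingers": 0.9}, {"xyz": [2.4, -0.1, -0.1], "delta_rot": [0, 0, -0.3], "fingers": 0.9}, {"xyz": [4, -0.2, -0.1], "delta_rot": [0, 0, -0.3], "fingers": 0.9}, {"xyz": [5.6, -0.2, -0.1], "delta_rot": [0, 0, -0.3], "fingers": 0.9}, {"xyz": [7, -0.2, -0.1], "delta_rot": [0, 0, -0.3], "fingers": 0.9}]}}

```text
clock: 4.05
tcp_pos: [0.4904, -0.0477, 0.0214]
orientation: [0.013, -3.141, 0.003]
contact_force: [0.6, -1.2, -1.4]
grip_width: 0.0086
```

```bash
python3 - <<'E'
from h import *
st(); goto(-35,-55,21,0)
im=imaging.grab_frame("scene"); zoom("scene",im,(318,212),130,98,6,"pics/scene3z.png")
E
```

```text
t 4.05 board [  0.4 -54.2] z 21.4 yaw 0.0 F [ 0.6 -1.2 -1.4] w 8.6 j [-0.24  0.52  0.26  2.15 -0.26  0.5   1.79]
d cm [ 3.54 -0.08  0.04] rot deg [-0.12 -0.01  0.02]
```

View pics/scene3z.png

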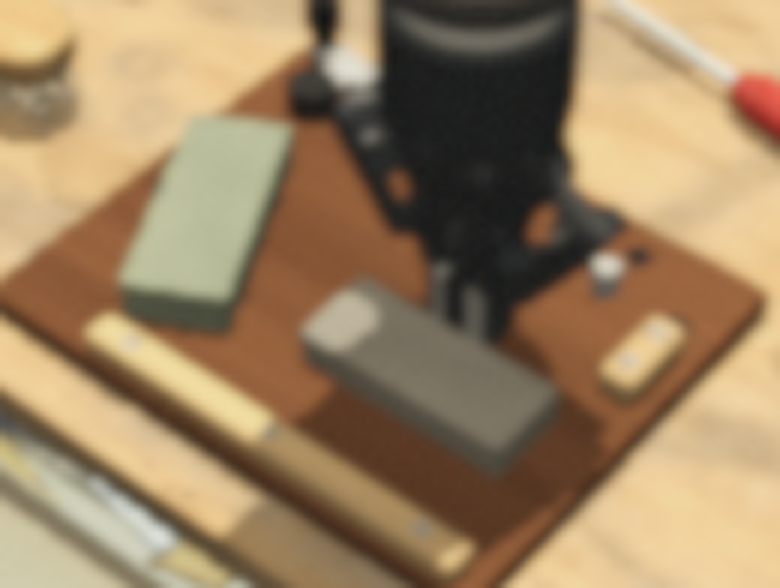

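{"api": "jog_arm", "payload": {"rows": [{"xyz": [1.2, 0, 0], "delta_rot": [0, 0, 0], "fingers": 0.9}, {"xyz": [2.2, 0, 0], "delta_rot": [0, 0, 0], "fingers": 0.9}, {"xyz": [2.8, 0, 0], "delta_rot": [0, 0, 0], "fingers": 0.9}, {"xyz": [3.1, 0, 0], "delta_rot": [0, 0, 0], "fingers": 0.9}, {"xyz": [3.2, 0, 0], "delta_rot": [0, 0, 0], "fingers": 0.9}]}}

```text
clock: 4.52
tcp_pos: [0.4555, -0.048, 0.0216]
orientation: [0.012, -3.139, 0.003]
contact_force: [2.2, -0.2, 1.9]
grip_width: 0.0086
```

```bash
python3 - <<'E'
from h import *
st()
im=imaging.grab_frame("scene"); zoom("scene",im,(318,212),130,98,6,"pics/scene4z.png")
E
```

```text
t 4.52 board [-34.5 -54.2] z 21.6 yaw -0.0 F [ 2.2 -0.2  1.9] w 8.6 j [-0.24  0.48  0.26  2.23 -0.26  0.47  1.8 ]
```

View pics/scene4z.png

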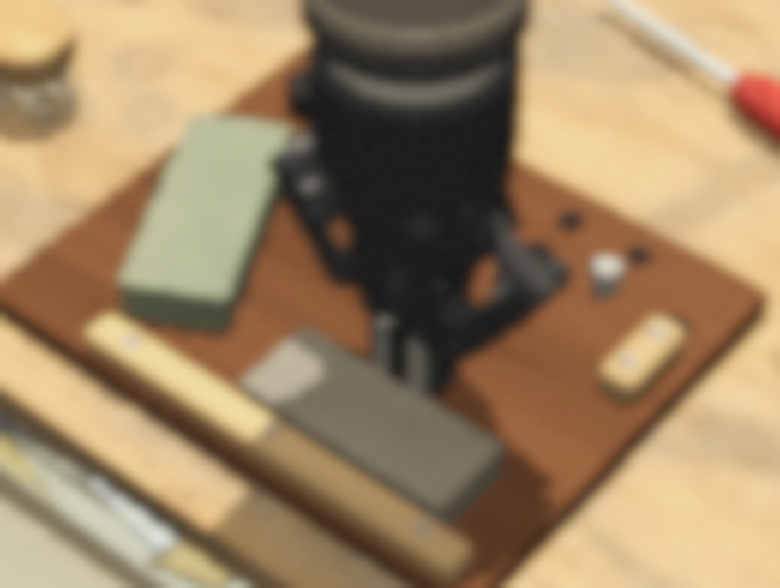

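{"api": "jog_arm", "payload": {"rows": [{"xyz": [0.2, 0, 0], "delta_rot": [0, 0, 0], "fingers": 0.9}, {"xyz": [0.3, 0, 0], "delta_rot": [0, 0, 0], "fingers": 0.9}, {"xyz": [0.4, 0, 0], "delta_rot": [0, 0, 0], "fingers": 0.9}, {"xyz": [0.5, 0, 0], "delta_rot": [0, 0, 0], "fingers": 0.9}, {"xyz": [0.5, 0, 0], "delta_rot": [0, 0, 0], "fingers": 0.9}]}}

```text
clock: 4.98
tcp_pos: [0.4551, -0.048, 0.0224]
orientation: [-0.013, 3.137, -0.003]
contact_force: [7.7, -0.0, -0.4]
grip_width: 0.0088
```

```bash
python3 - <<'E'
from h import *
st()
im=imaging.grab_frame("scene"); zoom("scene",im,(318,212),130,98,6,"pics/scene5z.png")
st()
E
```

```text
t 4.98 board [-34.8 -54.2] z 22.4 yaw 0.0 F [ 7.7 -0.  -0.4] w 8.8 j [-0.24  0.48  0.26  2.23 -0.26  0.46  1.8 ]
t 5.03 board [-34.8 -54.2] z 22.4 yaw 0.0 F [ 8.1  0.3 -1.4] w 8.4 j [-0.24  0.48  0.26  2.23 -0.26  0.46  1.8 ]
```

View pics/scene5z.png

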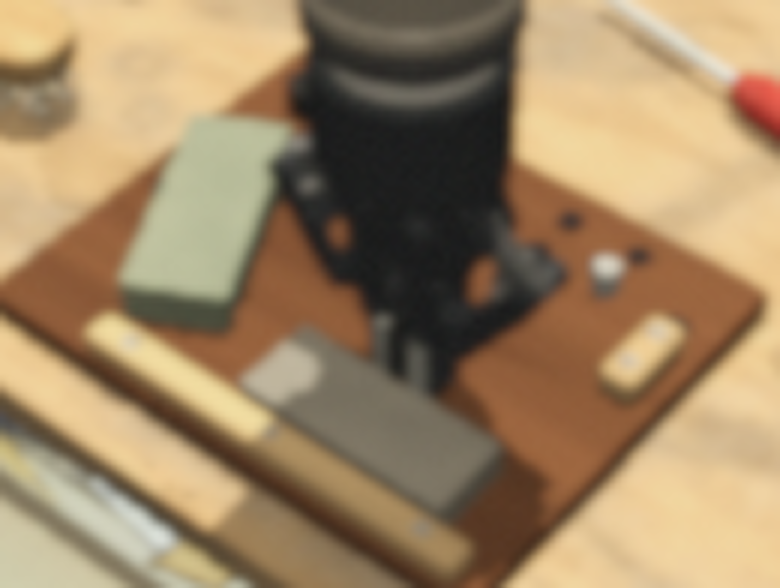

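Contact at 8 N with no further travel means the grey stone is on the rail, and it also confirms my pose P in x. Next I back off and go to the green stone's left flank.

{"api": "jog_arm", "payload": {"rows": [{"xyz": [-0.8, 0, 0], "delta_rot": [0, 0, 0], "fingers": 0.9}, {"xyz": [-1.2, 0.3, -2.5], "delta_rot": [0, 0, 3], "fingers": 0.9}, {"xyz": [-1.2, 2, -6], "delta_rot": [0, 0, 10], "fingers": 0.75}, {"xyz": [-1, 5.5, -7], "delta_rot": [0, 0, 17], "fingers": 0.65}, {"xyz": [-0.6, 9.5, -7], "delta_rot": [0, 0, 24], "fingers": 0.65}]}}

```text
clock: 5.45
tcp_pos: [0.4624, 0.0428, 0.0945]
orientation: [0.633, 3.068, 0.0]
contact_force: [0.4, 0.1, -0.4]
grip_width: 0.03
```

```bash
python3 - <<'E'
from h import *
st(); goto(-39.6,106,80,-1.1)
E
```

```text
t 5.45 board [-26.8  36.5] z 94.5 yaw -0.415 F [ 0.4  0.1 -0.4] w 30.0 j [-0.6   0.35  0.45  2.2  -0.25  0.63  1.19]
d cm [3.99 5.84 1.42] rot deg [ 0.26  0.42 39.25]
```

{"api": "jog_arm", "payload": {"rows": [{"xyz": [1, 1.5, 0], "delta_rot": [0, 0, 7], "fingers": 0.65}, {"xyz": [2, 3, 0], "delta_rot": [0, 0, 14], "fingers": 0.65}, {"xyz": [3, 4.5, 0], "delta_rot": [0, 0, 21], "fingers": 0.65}, {"xyz": [4, 5.8, 0], "delta_rot": [0, 0, 28], "fingers": 0.65}, {"xyz": [4, 5.8, 0.5], "delta_rot": [0, 0, 35], "fingers": 0.65}]}}

```text
clock: 5.87
tcp_pos: [0.4479, 0.1155, 0.0892]
orientation: [1.529, 2.737, 0.004]
contact_force: [0.6, 0.2, -0.1]
grip_width: 0.0295
```

```bash
python3 - <<'E'
from h import *
st(); goto(-39.6,106,19,-1.1)
im=imaging.grab_frame("top"); cv2.imwrite("pics/top2.png",im); zoom("top",im,(325,203),130,98,6,"pics/top2z.png")
im=imaging.grab_frame("scene"); zoom("scene",im,(318,212),130,98,6,"pics/scene6z.png")
E
```

```text
t 5.87 board [-40.7 109.3] z 89.2 yaw -1.027 F [ 0.6  0.2 -0.1] w 29.5 j [-0.88  0.39  0.59  2.21 -0.36  0.63  0.52]
d cm [-0.31 -0.12  7.02] rot deg [0.33 0.23 4.18]
```

View pics/top2z.png

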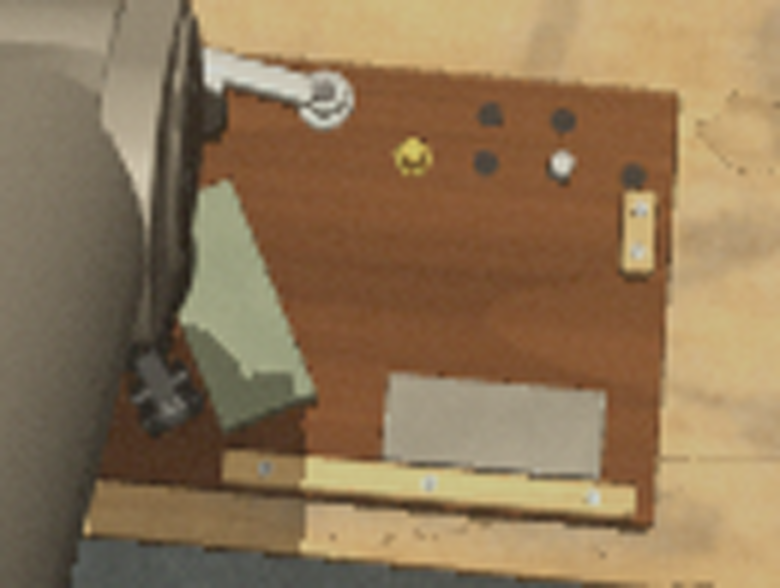

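View pics/scene6z.png

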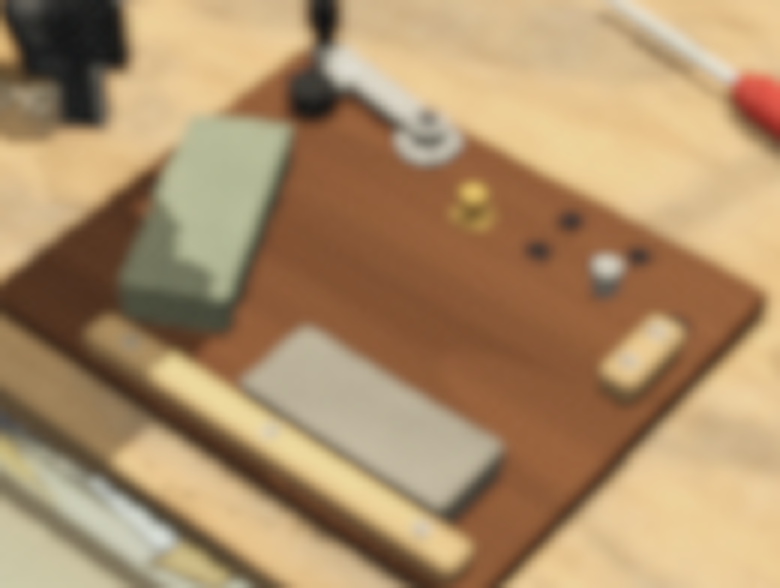

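{"api": "jog_arm", "payload": {"rows": [{"xyz": [0, -0.1, 2], "delta_rot": [0.3, 0.2, 4.2], "fingers": 0.65}, {"xyz": [-0.2, -0.1, 4.2], "delta_rot": [0.3, 0.2, 4.2], "fingers": 0.65}, {"xyz": [-0.3, -0.1, 5.8], "delta_rot": [0.3, 0.2, 4.2], "fingers": 0.65}, {"xyz": [-0.3, -0.1, 6.6], "delta_rot": [0.3, 0.2, 4.2], "fingers": 0.65}, {"xyz": [-0.3, -0.1, 6.9], "delta_rot": [0.3, 0.2, 4.2], "fingers": 0.65}]}}

```text
clock: 6.38
tcp_pos: [0.4479, 0.1082, 0.0183]
orientation: [-1.627, -2.687, 0.008]
contact_force: [0.2, -0.1, -0.3]
grip_width: 0.0299
```

```bash
cat >> h.py <<'E'
def stone(th,c,gap=29):
    ox=np.array([np.cos(th),np.sin(th)]); oy=np.array([-np.sin(th),np.cos(th)])
    return np.array([61,-10.])-gap*ox-c*oy,ox,oy
def pusher(cen,ox,s=0,oy=None,over=0): 
    return cen-(34-over)*ox+(s*oy if oy is not None else 0)
E
python3 - <<'E'
from h import *
st(); th=-1.101; ox=np.array([np.cos(th),np.sin(th)]); oy=np.array([-np.sin(th),np.cos(th)])
c0=np.array([-20.5,68.7]); tcp=b2(P,[r.get_obs()['tcp_pos']])[0]
print("tool in stone frame",(tcp-c0)@ox,(tcp-c0)@oy, "pin in stone", (np.array([61,-10])-c0)@ox,(np.array([61,-10])-c0)@oy)
im=imaging.grab_frame("scene"); zoom("scene",im,(318,212),130,98,6,"pics/scene7z.png")
E
```

```text
t 6.38 board [-40.7 102.1] z 18.3 yaw -1.097 F [ 0.2 -0.1 -0.3] w 29.9 j [-0.76  0.53  0.48  2.23 -0.5   0.49  0.6 ]
tool in stone frame -38.91057915709092 -2.9541566851904744 pin in stone 107.0691142010395 37.04247270640502
```

View pics/scene7z.png

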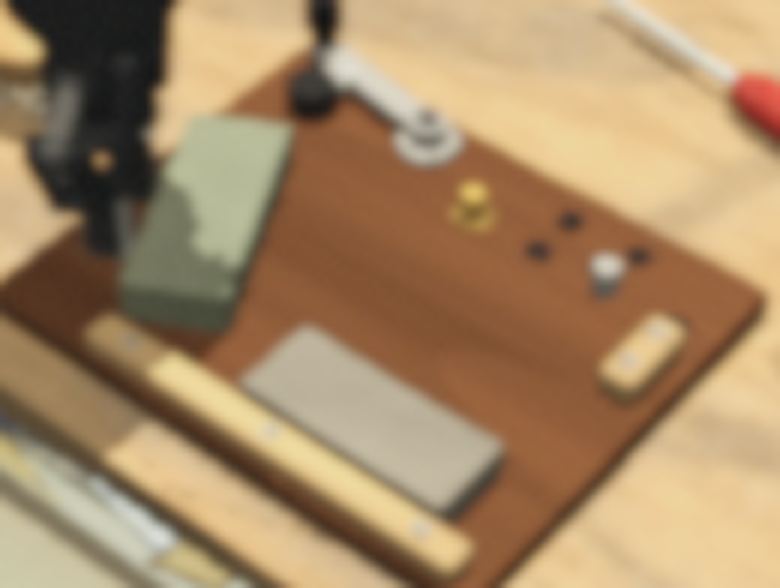

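{"api": "jog_arm", "payload": {"rows": [{"xyz": [-0.5, 0, 0], "delta_rot": [0, 0, 0.2], "fingers": 0.65}, {"xyz": [-1.5, 0.1, -0.1], "delta_rot": [0, 0, 0.2], "fingers": 0.65}, {"xyz": [-2.8, 0.2, -0.1], "delta_rot": [0, 0, 0.2], "fingers": 0.65}, {"xyz": [-4.2, 0.3, -0.1], "delta_rot": [0, 0, 0.2], "fingers": 0.65}, {"xyz": [-5.5, 0.3, -0.1], "delta_rot": [0, 0, 0.2], "fingers": 0.65}]}}

```text
clock: 6.85
tcp_pos: [0.4776, 0.0602, 0.0207]
orientation: [1.631, 2.684, -0.005]
contact_force: [-0.7, 0.8, -1.9]
grip_width: 0.0297
```

```bash
python3 - <<'E'
from h import *
st(); 
im=imaging.grab_frame("scene"); zoom("scene",im,(318,212),130,98,6,"pics/scene8z.png")
im=imaging.grab_frame("top"); zoom("top",im,(325,203),130,98,6,"pics/top3z.png")
E
```

```text
t 6.85 board [-11.5  53.8] z 20.7 yaw -1.1 F [-0.7  0.8 -1.9] w 29.7 j [-0.64  0.54  0.48  2.19 -0.49  0.52  0.69]
```

View pics/scene8z.png

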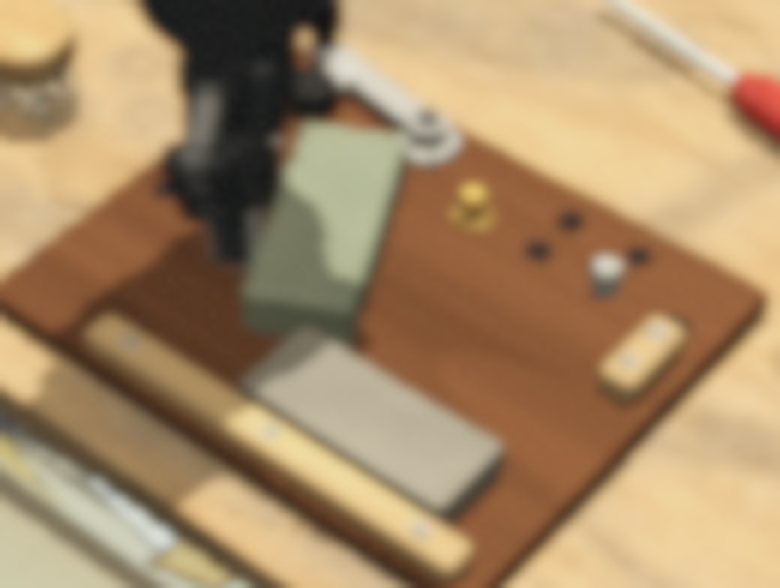

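View pics/top3z.png

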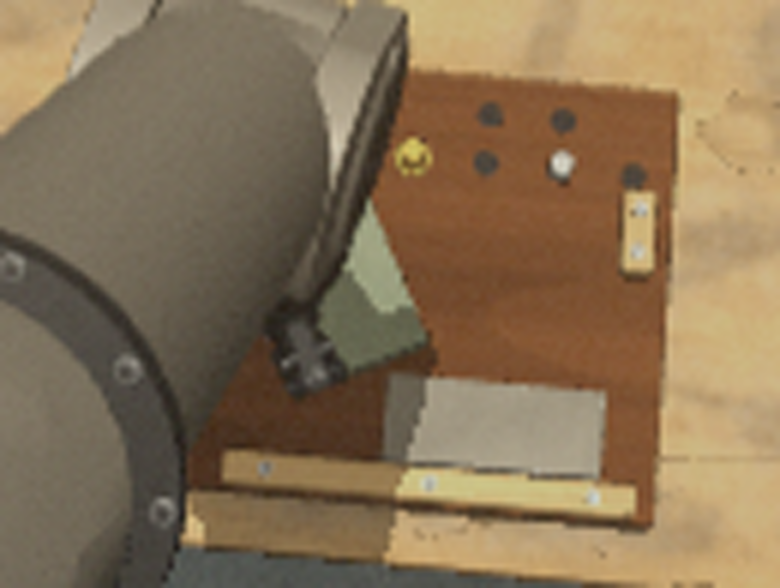

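```bash
cat >> h.py <<'E'
def greenS(zc,ini=(.5,.05,-1.1),x0=253,y0=163):
    uv=uz(zc,x0,y0); q=fitrect("scene",uv,37,46,108,ini); x=q.x+np.array([.0053,.0040,-.0146])
    b=b2(P,[x[:2]])[0]; th=x[2]-P[2]; ox=np.array([np.cos(th),np.sin(th)]); oy=np.array([-np.sin(th),np.cos(th)])
    d=np.array([61,-10])-b; t=b2(P,[r.get_obs()['tcp_pos']])[0]-b
    print("stone",b.round(1),"th",round(th,3),"pin own",round(d@ox,1),round(d@oy,1),"tool own",round(t@ox,1),round(t@oy,1),"res",q.fun.round(1))
E
python3 - <<'E'
from h import *
greenS([(407,135),(352,312),(242,295),(298,122)])
E
```

```text
stone [ 9.2 29.2] th -1.098 pin own 58.5 28.3 tool own -29.4 -7.3 res [-0.5  0.   0.1 -0.1 -0.1  0.1  0.5 -0. ]
```

{"api": "jog_arm", "payload": {"rows": [{"xyz": [-0.7, 0, 0], "delta_rot": [0, 0, 0], "fingers": 0.65}, {"xyz": [-1.4, 0, 0], "delta_rot": [0, 0, 0], "fingers": 0.65}, {"xyz": [-2.0, 0, 0], "delta_rot": [0, 0, 0], "fingers": 0.65}, {"xyz": [-2.4, 0, 0], "delta_rot": [0, 0, 0], "fingers": 0.65}, {"xyz": [-2.7, 0, 0], "delta_rot": [0, 0, 0], "fingers": 0.65}]}}

```text
clock: 7.37
tcp_pos: [0.4899, 0.0362, 0.0211]
orientation: [-1.634, -2.682, 0.004]
contact_force: [-7.1, 12.9, 11.4]
grip_width: 0.0298
```

```bash
python3 - <<'E'
from h import *
st(); 
im=imaging.grab_frame("scene"); zoom("scene",im,(318,212),130,98,6,"pics/scene9z.png")
E
```

```text
t 7.37 board [ 0.6 29.6] z 21.1 yaw -1.102 F [-7.1 12.9 11.4] w 29.8 j [-0.58  0.55  0.47  2.16 -0.49  0.53  0.74]
```

View pics/scene9z.png

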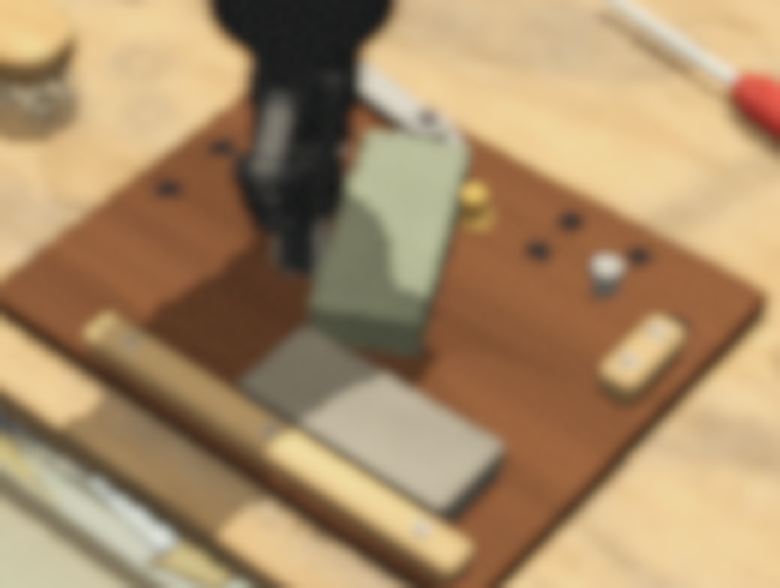

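```bash
python3 - <<'E'
from h import *
greenS([(469,146),(418,333),(311,312),(370,130)])
for th in (-1.1,-.95,-.8,-.6,-.4,-.2,0):
    cen,ox,oy=stone(th,33); t=pusher(cen,ox,-6,oy,2); print(th,cen.round(1),"push",t.round(1)); 
    
E
```

```text
stone [20.2  1.7] th -1.117 pin own 28.4 31.6 tool own -33.8 -5.3 res [ 0.4  0.6  0.4 -0.9 -0.4 -0.3 -0.4  0.8]
-1.1 [18.4  0.9] push [-1.4 26.7]
-0.95 [17.3 -5.6] push [-6.2 16.9]
-0.8 [ 17.1 -12.2] push [-9.5  6.6]
-0.6 [ 18.4 -20.9] push [-11.4  -7.7]
-0.4 [ 21.4 -29.1] push [-10.4 -22.2]
-0.2 [ 26.  -36.6] push [ -6.5 -36.1]
0 [ 32. -43.] push [  0. -49.]
```

```bash
cat >> h.py <<'E'
def swing(ths,c=32,s=-6,over=2,z=20.5):
    for th in ths:
        cen,ox,oy=stone(th,c); t=pusher(cen,ox,s,oy,over); print(round(th,2),t.round(1),end=' '); goto(t[0],t[1],z,th)
E
python3 - <<'E'
from h import *
swing([-1.0,-.9,-.8,-.7,-.6])
E
```

```text
-1.0 [-3.9 20.8] d cm [-0.59 -0.81  0.06] rot deg [-0.15  0.   -5.84]
-0.9 [-6.7 14.2] d cm [-1.06 -1.35  0.06] rot deg [ -0.15  -0.   -11.57]
-0.8 [-8.8  7.3] d cm [-1.58 -1.85  0.06] rot deg [-1.50e-01 -1.00e-02 -1.73e+01]
-0.7 [-10.1   0.2] d cm [-2.15 -2.29  0.06] rot deg [-1.500e-01 -2.000e-02 -2.303e+01]
-0.6 [-10.8  -6.9] d cm [-2.75 -2.67  0.06] rot deg [ -0.15  -0.03 -28.76]
```

{"api": "jog_arm", "payload": {"rows": [{"xyz": [-0.6, -0.8, 0], "delta_rot": [0, 0, -5.8], "fingers": 0.65}, {"xyz": [-1.1, -1.35, 0], "delta_rot": [0, 0, -11.5], "fingers": 0.65}, {"xyz": [-1.6, -1.85, 0], "delta_rot": [0, 0, -17.3], "fingers": 0.65}, {"xyz": [-2.15, -2.3, 0], "delta_rot": [0, 0, -23], "fingers": 0.65}, {"xyz": [-2.75, -2.7, 0], "delta_rot": [0, 0, -28.8], "fingers": 0.65}]}}

```text
clock: 7.83
tcp_pos: [0.478, -0.0004, 0.021]
orientation: [-0.905, -3.006, 0.003]
contact_force: [0.1, 1.8, 0.2]
grip_width: 0.0301
```

```bash
python3 - <<'E'
from h import *
st(); 
im=imaging.grab_frame("scene"); zoom("scene",im,(318,212),130,98,6,"pics/scene10z.png")
swing([-.5,-.4,-.3,-.2,-.1])
E
```

```text
t 7.83 board [-11.5  -6.8] z 21.0 yaw -0.593 F [0.1 1.8 0.2] w 30.1 j [-0.4   0.51  0.33  2.18 -0.34  0.5   1.18]
-0.5 [-10.8 -14.1] d cm [-0.39 -0.37  0.06] rot deg [-0.2  -0.09 -5.14]
-0.4 [-10.  -21.2] d cm [-0.85 -0.92  0.06] rot deg [ -0.19  -0.1  -10.87]
-0.3 [ -8.5 -28.3] d cm [-1.36 -1.42  0.07] rot deg [ -0.19  -0.11 -16.6 ]
-0.2 [ -6.3 -35.1] d cm [-1.92 -1.87  0.07] rot deg [ -0.18  -0.12 -22.33]
-0.1 [ -3.5 -41.7] d cm [-2.53 -2.26  0.07] rot deg [ -0.18  -0.13 -28.06]
```

View pics/scene10z.png

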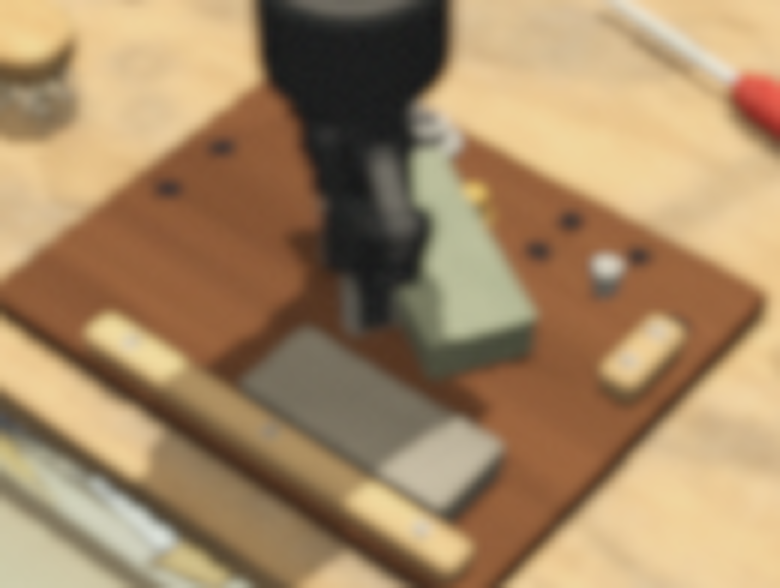

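{"api": "jog_arm", "payload": {"rows": [{"xyz": [-0.4, -0.4, 0], "delta_rot": [0, 0, -5.2], "fingers": 0.65}, {"xyz": [-0.85, -0.95, 0], "delta_rot": [0, 0, -10.9], "fingers": 0.65}, {"xyz": [-1.35, -1.45, 0], "delta_rot": [0, 0, -16.6], "fingers": 0.65}, {"xyz": [-1.9, -1.9, 0], "delta_rot": [0, 0, -22.3], "fingers": 0.65}, {"xyz": [-2.5, -2.25, 0], "delta_rot": [0, 0, -28], "fingers": 0.65}]}}

```text
clock: 8.3
tcp_pos: [0.4852, -0.0351, 0.0208]
orientation: [-0.141, -3.133, 0.004]
contact_force: [-2.4, 1.9, 1.4]
grip_width: 0.0295
```

```bash
python3 - <<'E'
from h import *
st(); 
im=imaging.grab_frame("scene"); zoom("scene",im,(318,212),130,98,6,"pics/scene11z.png")
im=imaging.grab_frame("top"); zoom("top",im,(325,203),130,98,6,"pics/top4z.png")
swing([-.05,0],over=2); swing([0],over=4)
E
```

```text
t 8.3 board [ -4.6 -41.6] z 20.8 yaw -0.098 F [-2.4  1.9  1.4] w 29.5 j [-0.22  0.51  0.2   2.16 -0.2   0.5   1.61]
-0.05 [ -1.8 -44.9] d cm [-0.25 -0.18  0.04] rot deg [-0.17 -0.23 -3.08]
0 [  0. -48.] d cm [-0.47 -0.47  0.04] rot deg [-0.17 -0.23 -5.95]
0 [  2. -48.] d cm [-0.66 -0.45  0.04] rot deg [-0.17 -0.23 -5.95]
```

View pics/scene11z.png

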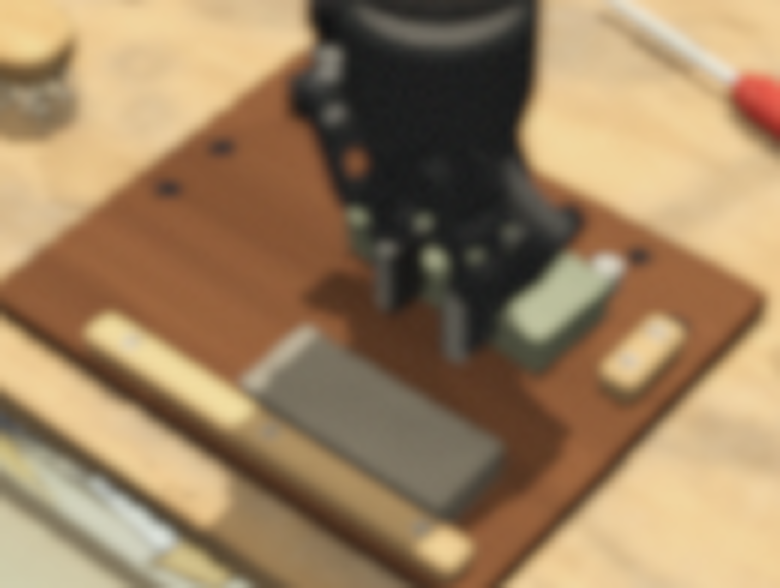

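{"api": "jog_arm", "payload": {"rows": [{"xyz": [-0.25, -0.2, 0], "delta_rot": [0, 0, -3], "fingers": 0.65}, {"xyz": [-0.45, -0.4, 0], "delta_rot": [0, 0, -6], "fingers": 0.65}, {"xyz": [-0.6, -0.45, 0], "delta_rot": [0, 0, -6], "fingers": 0.65}, {"xyz": [-0.7, -0.45, 0], "delta_rot": [0, 0, -6], "fingers": 0.65}, {"xyz": [-0.75, -0.45, 0], "delta_rot": [0, 0, -6], "fingers": 0.65}]}}

```text
clock: 8.82
tcp_pos: [0.488, -0.0407, 0.02]
orientation: [0.007, -3.128, 0.003]
contact_force: [-11.4, 2.5, 7.1]
grip_width: 0.03
```

```bash
python3 - <<'E'
from h import *
st(); 
im=imaging.grab_frame("scene"); zoom("scene",im,(318,212),130,98,6,"pics/scene12z.png")
st(); goto(32,20,60,0)
E
```

```text
t 8.82 board [ -1.9 -47.2] z 20.0 yaw -0.003 F [-11.4   2.5   7.1] w 30.0 j [-0.18  0.51  0.17  2.14 -0.17  0.51  1.69]
t 8.87 board [ -1.9 -47.2] z 20.0 yaw -0.003 F [-10.9   1.5   7.9] w 30.0 j [-0.18  0.51  0.17  2.14 -0.17  0.51  1.69]
d cm [-3.31  6.73 -4.06] rot deg [-0.11 -0.76 -0.19]
```

View pics/scene12z.png

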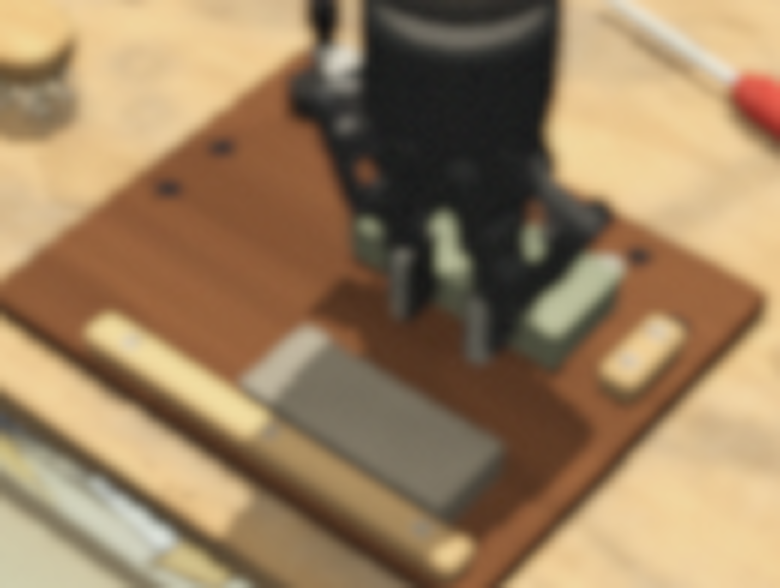

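{"api": "jog_arm", "payload": {"rows": [{"xyz": [0.6, 0, -0.1], "delta_rot": [0, 0, 0], "fingers": 0.65}, {"xyz": [1, 0.5, -3], "delta_rot": [0, 0, 0], "fingers": 0.75}, {"xyz": [0, 3, -5], "delta_rot": [0, 0, 0], "fingers": 1}, {"xyz": [-1.8, 6, -5], "delta_rot": [0, 0, 0], "fingers": 1}, {"xyz": [-3.4, 8.4, -4.5], "delta_rot": [0, -0.5, 0], "fingers": 1}]}}

```text
clock: 9.28
tcp_pos: [0.5251, 0.0457, 0.0667]
orientation: [0.0, 3.14, -0.0]
contact_force: [0.2, -0.3, -0.1]
grip_width: -0.0002
```

```bash
python3 - <<'E'
from h import *
st(); goto(32,36,20,0)
im=imaging.grab_frame("scene"); zoom("scene",im,(318,212),130,98,6,"pics/scene13z.png")
im=imaging.grab_frame("top"); zoom("top",im,(325,203),130,98,6,"pics/top5z.png")
E
```

```text
t 9.28 board [35.9 38.9] z 66.7 yaw -0.008 F [ 0.2 -0.3 -0.1] w -0.2 j [-0.36  0.47  0.2   2.05 -0.15  0.63  1.5 ]
d cm [ 0.4  -0.29  4.67] rot deg [-0.01  0.1  -0.46]
```

View pics/scene13z.png

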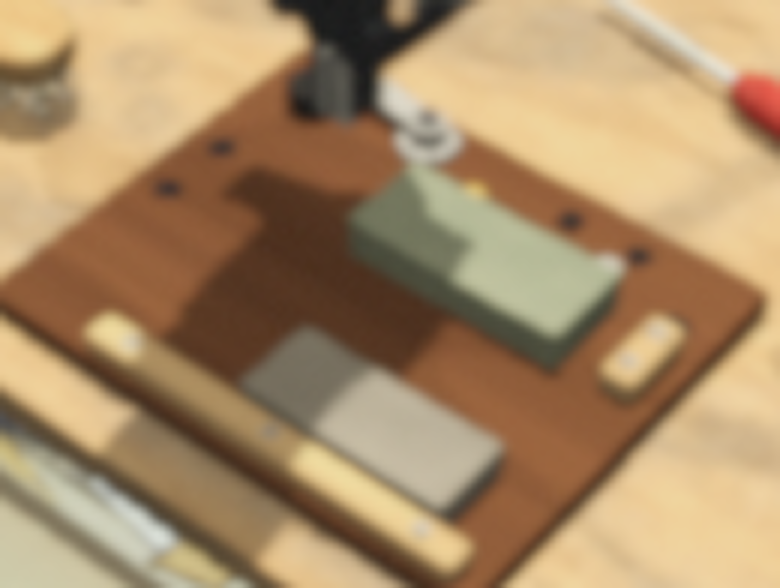

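View pics/top5z.png

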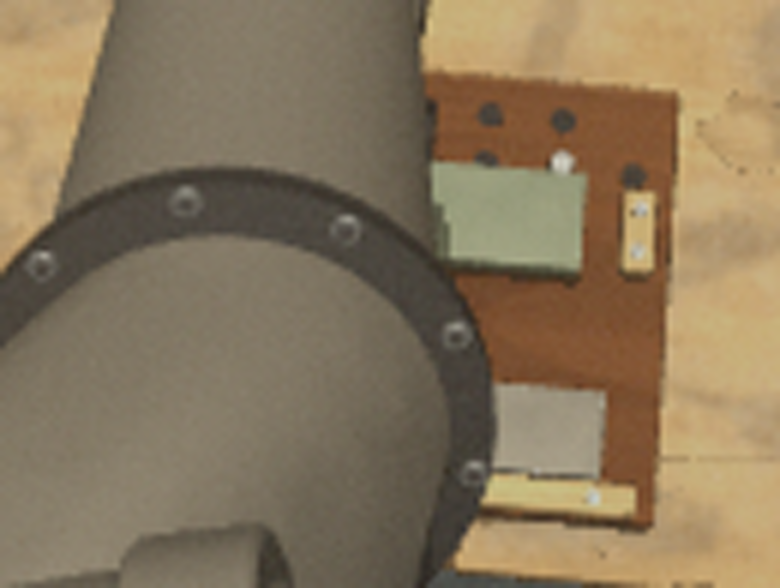

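{"api": "jog_arm", "payload": {"rows": [{"xyz": [0.4, 0, 1.5], "delta_rot": [0, 0, 0], "fingers": 1}, {"xyz": [0.4, -0.1, 3], "delta_rot": [0, 0, -0.5], "fingers": 1}, {"xyz": [0.4, -0.1, 4.2], "delta_rot": [0, 0, -0.5], "fingers": 1}, {"xyz": [0.4, -0.3, 4.6], "delta_rot": [0, 0, -0.5], "fingers": 1}, {"xyz": [0.4, -0.8, 4.7], "delta_rot": [0, 0, -0.5], "fingers": 1}]}}

```text
clock: 9.8
tcp_pos: [0.5205, 0.0413, 0.0168]
orientation: [0.024, -3.14, -0.001]
contact_force: [-0.9, 0.5, 0.4]
grip_width: 0.0002
```

```bash
python3 - <<'E'
from h import *
st(); goto(32,12,20,0)
E
```

```text
t 9.8 board [31.3 34.5] z 16.8 yaw 0.007 F [-0.9  0.5  0.4] w 0.2 j [-0.33  0.55  0.16  2.08 -0.17  0.53  1.55]
d cm [-0.06 -2.25 -0.32] rot deg [ 0.04 -0.09  0.43]
```

{"api": "jog_arm", "payload": {"rows": [{"xyz": [0, -0.4, -0.3], "delta_rot": [0, 0, 0.4], "fingers": 1}, {"xyz": [0, -0.9, -0.3], "delta_rot": [0, 0, 0.4], "fingers": 1}, {"xyz": [0, -1.3, -0.3], "delta_rot": [0, 0, 0.4], "fingers": 1}, {"xyz": [0, -1.7, -0.3], "delta_rot": [0, 0, 0.4], "fingers": 1}, {"xyz": [0, -2, -0.3], "delta_rot": [0, 0, 0.4], "fingers": 1}]}}

```text
clock: 10.22
tcp_pos: [0.5209, 0.0215, 0.0203]
orientation: [0.013, -3.14, -0.003]
contact_force: [-2.4, 6.1, 4.1]
grip_width: 0.0002
```

```bash
python3 - <<'E'
from h import *
st()
im=imaging.grab_frame("scene"); zoom("scene",im,(318,212),130,98,6,"pics/scene14z.png")
E
```

```text
t 10.22 board [31.6 14.7] z 20.3 yaw 0.0 F [-2.4  6.1  4.1] w 0.2 j [-0.29  0.54  0.17  2.08 -0.17  0.54  1.58]
```

View pics/scene14z.png

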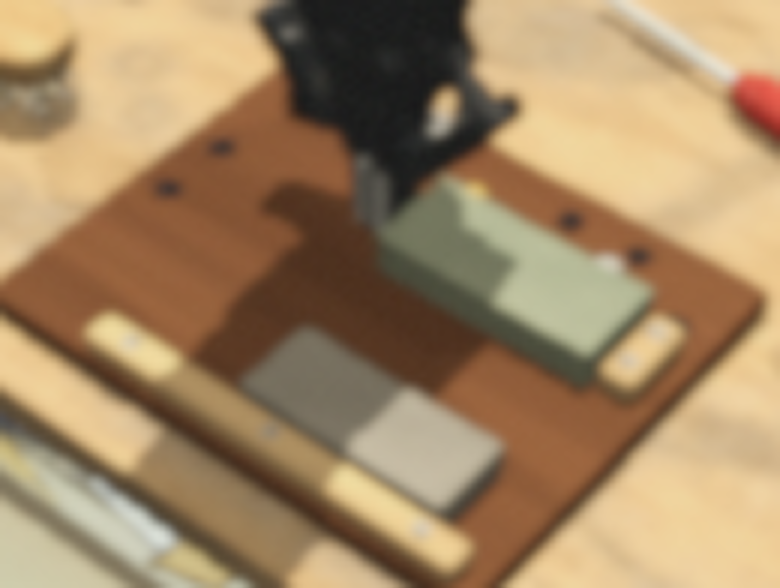

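{"api": "jog_arm", "payload": {"rows": [{"xyz": [0, -0.2, 0], "delta_rot": [0, 0, 0], "fingers": 1}, {"xyz": [0, -0.4, 0], "delta_rot": [0, 0, 0], "fingers": 1}, {"xyz": [0, -0.6, 0], "delta_rot": [0, 0, 0], "fingers": 1}, {"xyz": [0, -0.7, 0], "delta_rot": [0, 0, 0], "fingers": 1}, {"xyz": [0, -0.8, 0], "delta_rot": [0, 0, 0], "fingers": 1}]}}

```text
clock: 10.68
tcp_pos: [0.521, 0.0184, 0.0205]
orientation: [0.019, -3.14, -0.01]
contact_force: [-2.8, 19.0, 3.8]
grip_width: 0.0002
```

```bash
python3 - <<'E'
from h import *
st()
im=imaging.grab_frame("scene"); zoom("scene",im,(318,212),130,98,6,"pics/scene15z.png")
st()
E
```

```text
t 10.68 board [31.6 11.6] z 20.5 yaw 0.004 F [-2.8 19.   3.8] w 0.2 j [-0.28  0.54  0.16  2.08 -0.17  0.54  1.59]
t 10.73 board [31.6 11.7] z 20.5 yaw 0.004 F [-2.7 16.   2.2] w 0.3 j [-0.28  0.54  0.16  2.08 -0.17  0.54  1.59]
```

View pics/scene15z.png

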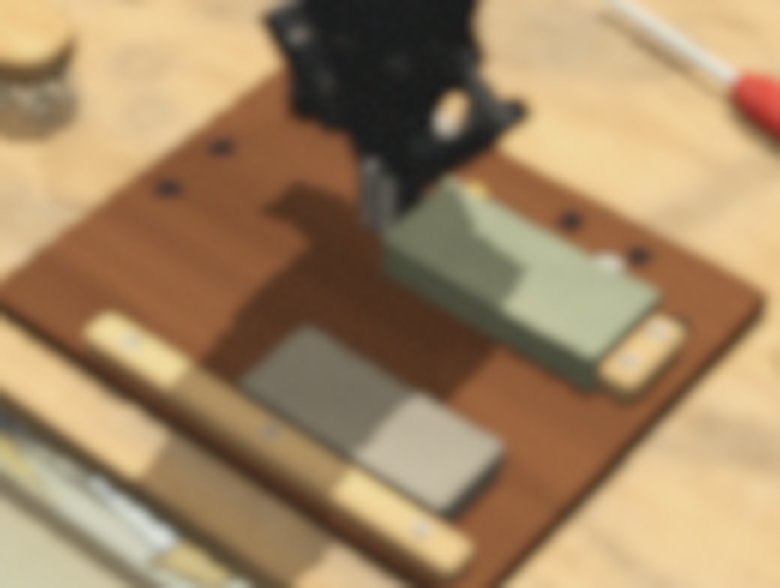

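{"api": "jog_arm", "payload": {"rows": [{"xyz": [0, 0.8, 0], "delta_rot": [0, 0, 0], "fingers": 1}, {"xyz": [0.2, 1.5, -2.5], "delta_rot": [0, 0, 6], "fingers": 0.8}, {"xyz": [0.2, 2.5, -6], "delta_rot": [0, 0, 13], "fingers": 0.6}, {"xyz": [0, 4, -8], "delta_rot": [0, 0, 20], "fingers": 0.5}, {"xyz": [-1, 6, -8], "delta_rot": [0, 0, 27], "fingers": 0.5}]}}

```text
clock: 11.15
tcp_pos: [0.5324, 0.0764, 0.105]
orientation: [0.729, 3.053, 0.013]
contact_force: [0.5, -0.8, 0.8]
grip_width: 0.0428
```

```bash
python3 - <<'E'
from h import *
pt=[.4908,.0072,.0102]
T=lambda z:uz(z,260,154); S=lambda z:uz(z,253,163)
for n,u,z,zz in (("knob",T,(171,38),58),("toe",T,(202,110),31)):
    b=b2(pt,back("top",u([z]),zz/1000))[0]; d=b-[85,34]; print(n,b.round(1),np.hypot(*d).round(1),"ang",np.arctan2(d[0],d[1]).round(3))
phi=1.87-.30+.30
st()
for phi in (2.05,2.1):
    a=phi-1.87; k=np.array([85,34])+74*np.array([np.sin(a),np.cos(a)]); print(phi,k.round(1)); goto(k[0],k[1],95,-(phi-.3))
E
```

```text
knob [ 97.2 105.2] 72.2 ang 0.17
toe [71.5 89.7] 57.3 ang -0.237
t 11.15 board [43.4 69.6] z 105.0 yaw -0.477 F [ 0.5 -0.8  0.8] w 42.8 j [-0.53  0.43  0.34  2.02 -0.22  0.72  1.05]
2.05 [ 98.2 106.8]
d cm [-3.16  5.81  1.05] rot deg [ 0.45 -0.27 72.96]
2.1 [101.9 106.1]
d cm [-3.52  5.91  1.05] rot deg [ 0.45 -0.28 75.82]
```

{"api": "jog_arm", "payload": {"rows": [{"xyz": [-0.7, 1.2, 0], "delta_rot": [0, 0, 7], "fingers": 0.5}, {"xyz": [-1.4, 2.4, 0], "delta_rot": [0, 0, 14], "fingers": 0.5}, {"xyz": [-2, 3.6, 0], "delta_rot": [0, 0, 21], "fingers": 0.5}, {"xyz": [-2.6, 4.8, 0], "delta_rot": [0, 0, 28], "fingers": 0.5}, {"xyz": [-3.2, 5.8, 0], "delta_rot": [0, 0, 35], "fingers": 0.5}]}}

```text
clock: 11.57
tcp_pos: [0.5881, 0.1137, 0.1057]
orientation: [1.622, 2.689, 0.013]
contact_force: [-0.4, -0.3, 0.1]
grip_width: 0.0427
```

```bash
python3 - <<'E'
from h import *
st(); goto(98.2,106.8,95,-1.75)
E
```

```text
t 11.57 board [ 99.5 106.4] z 105.7 yaw -1.094 F [-0.4 -0.3  0.1] w 42.7 j [-0.66  0.54  0.49  1.88 -0.35  0.8   0.5 ]
d cm [ 0.09 -0.11  1.07] rot deg [ 0.39 -0.32 37.61]
```

{"api": "jog_arm", "payload": {"rows": [{"xyz": [0.1, -0.1, 0], "delta_rot": [0.1, 0, 7.1], "fingers": 0.5}, {"xyz": [0.1, -0.1, 0], "delta_rot": [0.2, -0.1, 14.2], "fingers": 0.5}, {"xyz": [0.1, -0.1, 0], "delta_rot": [0.3, -0.2, 21.3], "fingers": 0.5}, {"xyz": [0.1, -0.1, 0.5], "delta_rot": [0.4, -0.3, 28.4], "fingers": 0.5}, {"xyz": [0.1, -0.1, 1], "delta_rot": [0.4, -0.3, 35.5], "fingers": 0.5}]}}

```text
clock: 11.98
tcp_pos: [0.5875, 0.1135, 0.096]
orientation: [2.37, 2.059, 0.001]
contact_force: [0.3, 0.6, 0.1]
grip_width: 0.0427
```

```bash
python3 - <<'E'
from h import *
st(); goto(98.2,106.8,38,-1.75)
im=imaging.grab_frame("scene"); zoom("scene",im,(318,190),130,98,6,"pics/scene16z.png")
im=imaging.grab_frame("top"); zoom("top",im,(325,203),130,98,6,"pics/top6z.png")
E
```

```text
t 11.98 board [ 98.9 106.2] z 96.0 yaw -1.719 F [0.3 0.6 0.1] w 42.7 j [-0.77  0.6   0.65  1.89 -0.48  0.82 -0.01]
d cm [ 0.05 -0.08  5.8 ] rot deg [0.09 0.04 1.78]
```

View pics/scene16z.png

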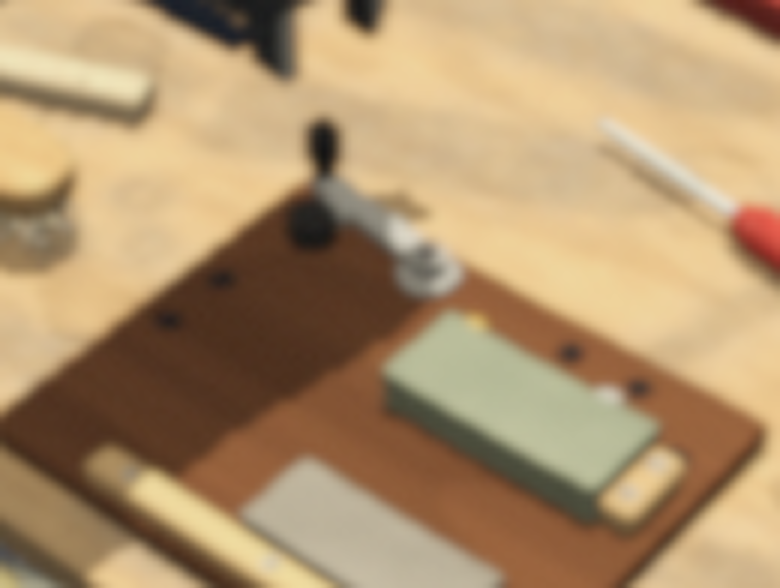

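View pics/top6z.png

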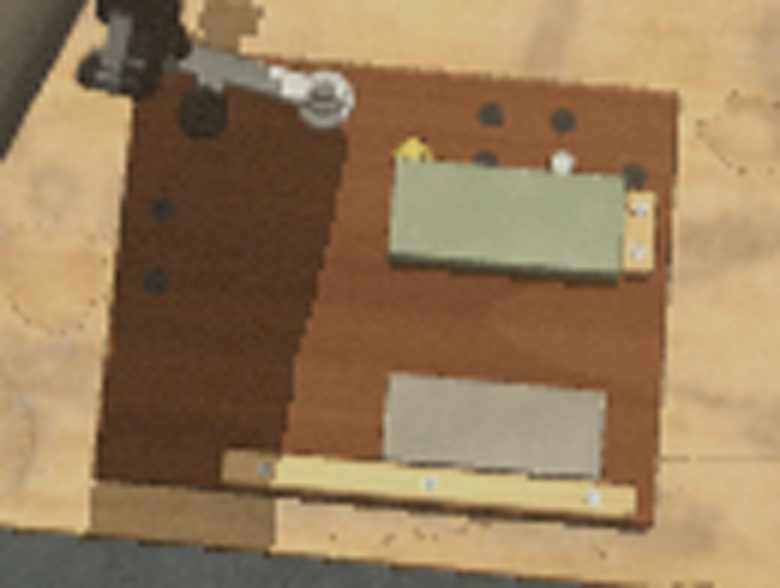

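```bash
python3 - <<'E'
from h import *
x,y,z=r.get_obs()['tcp_pos']
f=lambda P_:((proj("scene",P_)-[253,141]+.5)*6-.5).round(0)
print(f([[x,y,z]]),f([[x,y,z-.005]]),f([[x,y,.058],[x,y,.028]]))
E
```

```text
[[321.  56.]] [[321.  65.]] [[323. 122.]
 [325. 173.]]
```

{"api": "jog_arm", "payload": {"rows": [{"xyz": [0, -0.1, 2], "delta_rot": [0, 0, 1.8], "fingers": 0.5}, {"xyz": [0, -0.1, 4], "delta_rot": [0, 0, 1.8], "fingers": 0.5}, {"xyz": [0, -0.1, 5.3], "delta_rot": [0, 0, 1.8], "fingers": 0.5}, {"xyz": [0, -0.1, 5.7], "delta_rot": [0, 0, 1.8], "fingers": 0.6}, {"xyz": [0, -0.1, 5.8], "delta_rot": [0, 0, 1.8], "fingers": 0.7}], "grip_force": 20}}

```text
clock: 12.5
tcp_pos: [0.5851, 0.1131, 0.0363]
orientation: [2.396, 2.03, -0.005]
contact_force: [-0.0, -0.1, -0.2]
grip_width: 0.026
```

```bash
python3 - <<'E'
from h import *
st(); goto(98.2,106.8,37,-1.75)
im=imaging.grab_frame("scene"); zoom("scene",im,(318,190),130,98,6,"pics/scene17z.png")
E
```

```text
t 12.5 board [ 96.5 105.8] z 36.3 yaw -1.744 F [-0.  -0.1 -0.2] w 26.0 j [-0.72  0.68  0.59  1.92 -0.55  0.72  0.02]
d cm [ 0.13  0.15 -0.07] rot deg [-0.1   0.17  0.36]
```

View pics/scene17z.png

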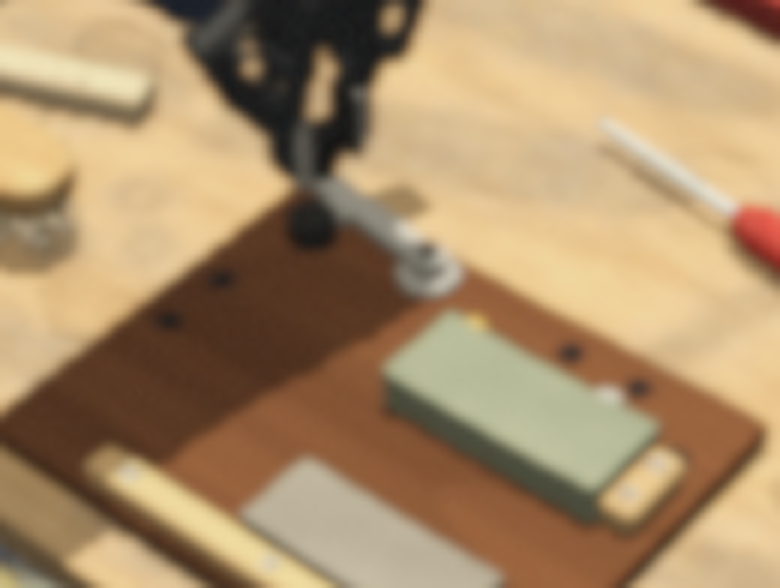

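{"api": "jog_arm", "payload": {"rows": [{"xyz": [0, 0, 0], "delta_rot": [0, 0, 0], "fingers": 0.9}, {"xyz": [0, 0, 0], "delta_rot": [0, 0, 0], "fingers": 0.9}, {"xyz": [0, 0, 0], "delta_rot": [0, 0, 0], "fingers": 0.9}, {"xyz": [0, 0, 0], "delta_rot": [0, 0, 0], "fingers": 0.9}, {"xyz": [0, 0, 0], "delta_rot": [0, 0, 0], "fingers": 0.9}], "grip_force": 25}}

```text
clock: 12.97
tcp_pos: [0.5865, 0.1131, 0.0377]
orientation: [2.396, 2.029, -0.001]
contact_force: [1.8, -0.6, 1.5]
grip_width: 0.0165
```

```bash
cat >> h.py <<'E'
def clamp(phis,rad=74,z=37,yo=0):
    for phi in phis:
        a=phi-1.87; k=np.array([85,34])+rad*np.array([np.sin(a),np.cos(a)]); print(round(phi,2),k.round(1),end=' '); goto(k[0],k[1],z,-(phi-.3)+yo)
E
python3 - <<'E'
from h import *
st(); d=b2(P,[r.get_obs()['tcp_pos']])[0]-[85,34]; print(np.hypot(*d),1.87+np.arctan2(d[0],d[1]))
clamp([2.05,1.93,1.81,1.69,1.57,1.45])
E
```

```text
t 12.97 board [ 97.8 105.8] z 37.7 yaw -1.744 F [ 1.8 -0.6  1.5] w 16.5 j [-0.72  0.68  0.59  1.91 -0.55  0.72  0.02]
72.97078147872675 2.0466977655701273
2.05 [ 98.2 106.8] d cm [0.1  0.02 0.07] rot deg [0.06 0.11 0.33]
1.93 [ 89.4 107.9] d cm [ 0.06 -0.86  0.07] rot deg [ 0.06  0.11 -6.54]
1.81 [ 80.6 107.9] d cm [-0.1  -1.74  0.07] rot deg [  0.05   0.12 -13.42]
1.69 [ 71.8 106.8] d cm [-0.35 -2.59  0.07] rot deg [  0.04   0.12 -20.29]
1.57 [ 63.1 104.7] d cm [-0.71 -3.4   0.07] rot deg [  0.03   0.12 -27.17]
1.45 [ 54.8 101.6] d cm [-1.16 -4.16  0.07] rot deg [ 3.000e-02  1.300e-01 -3.404e+01]
```

{"api": "jog_arm", "payload": {"rows": [{"xyz": [0, -0.85, 0], "delta_rot": [0, 0, -6.5], "fingers": 0.9}, {"xyz": [-0.15, -1.7, 0], "delta_rot": [0, 0, -13.4], "fingers": 0.9}, {"xyz": [-0.4, -2.55, 0], "delta_rot": [0, 0, -20.3], "fingers": 0.9}, {"xyz": [-0.75, -3.35, 0], "delta_rot": [0, 0, -27.2], "fingers": 0.9}, {"xyz": [-1.2, -4.1, 0], "delta_rot": [0, 0, -34], "fingers": 0.9}]}}

```text
clock: 13.38
tcp_pos: [0.5444, 0.1075, 0.0378]
orientation: [1.689, 2.644, -0.001]
contact_force: [3.5, -2.5, -5.8]
grip_width: 0.0167
```

```bash
python3 - <<'E'
from h import *
st(); d=b2(P,[r.get_obs()['tcp_pos']])[0]-[85,34]; print(np.hypot(*d),1.87+np.arctan2(d[0],d[1]))
clamp([1.33,1.21,1.09,.97,.85],73.5)
im=imaging.grab_frame("scene"); zoom("scene",im,(318,190),130,98,6,"pics/scene18z.png")
E
```

```text
t 13.38 board [ 55.7 100.6] z 37.8 yaw -1.145 F [ 3.5 -2.5 -5.8] w 16.7 j [-0.64  0.58  0.43  2.01 -0.4   0.63  0.49]
72.74615202113549 1.4559688858029864
1.33 [47.2 97. ] d cm [ 0.03 -0.92  0.08] rot deg [ 0.06  0.21 -6.59]
1.21 [39.9 92.1] d cm [-0.12 -1.79  0.08] rot deg [  0.04   0.21 -13.46]
1.09 [33.3 86.3] d cm [-0.38 -2.64  0.08] rot deg [  0.03   0.21 -20.34]
0.97 [27.4 79.7] d cm [-0.73 -3.44  0.08] rot deg [ 2.000e-02  2.200e-01 -2.721e+01]
0.85 [22.4 72.5] d cm [-1.18 -4.2   0.08] rot deg [ 1.000e-02  2.200e-01 -3.409e+01]
```

View pics/scene18z.png

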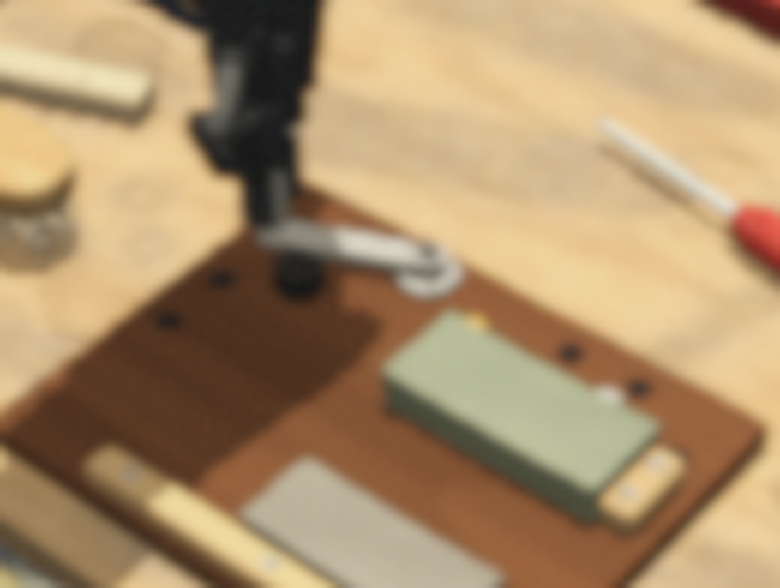

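Works well. Continuing the arc.

{"api": "jog_arm", "payload": {"rows": [{"xyz": [0.05, -0.9, 0], "delta_rot": [0, 0, -6.6], "fingers": 0.9}, {"xyz": [-0.1, -1.8, 0], "delta_rot": [0, 0, -13.5], "fingers": 0.9}, {"xyz": [-0.35, -2.65, 0], "delta_rot": [0, 0, -20.3], "fingers": 0.9}, {"xyz": [-0.7, -3.45, 0], "delta_rot": [0, 0, -27.2], "fingers": 0.9}, {"xyz": [-1.15, -4.2, 0], "delta_rot": [0, 0, -34], "fingers": 0.9}]}}

```text
clock: 13.85
tcp_pos: [0.5118, 0.0782, 0.0379]
orientation: [0.828, 3.024, -0.002]
contact_force: [9.6, -1.5, -13.3]
grip_width: 0.0165
```

```bash
python3 - <<'E'
from h import *
st(); d=b2(P,[r.get_obs()['tcp_pos']])[0]-[85,34]; print(np.hypot(*d),1.87+np.arctan2(d[0],d[1]))
clamp([.75,.65,.55,.45,.38],73.5)
E
```

```text
t 13.85 board [22.8 71.5] z 37.9 yaw -0.543 F [  9.6  -1.5 -13.3] w 16.5 j [-0.49  0.51  0.27  2.09 -0.24  0.56  0.99]
72.5869389890583 0.8417109620535019
0.75 [18.8 66. ] d cm [ 0.06 -0.67  0.09] rot deg [-0.01  0.35 -5.31]
0.65 [16.  59.3] d cm [-0.04 -1.4   0.09] rot deg [ -0.02   0.35 -11.04]
0.55 [13.8 52.2] d cm [-0.22 -2.11  0.09] rot deg [ -0.04   0.34 -16.77]
0.45 [12.3 45. ] d cm [-0.47 -2.81  0.1 ] rot deg [ -0.06   0.34 -22.5 ]
0.38 [11.7 39.9] d cm [-0.68 -3.27  0.1 ] rot deg [ -0.07   0.34 -26.51]
```

{"api": "jog_arm", "payload": {"rows": [{"xyz": [-0.1, -0.7, 0.1], "delta_rot": [0, 0.2, -5.3], "fingers": 0.9}, {"xyz": [-0.2, -1.4, 0.1], "delta_rot": [0, 0.3, -11], "fingers": 0.9}, {"xyz": [-0.4, -2.1, 0.1], "delta_rot": [0, 0.3, -16.8], "fingers": 0.9}, {"xyz": [-0.65, -2.75, 0.1], "delta_rot": [0, 0.3, -22.5], "fingers": 0.9}, {"xyz": [-0.8, -3.2, 0.1], "delta_rot": [0, 0.3, -26.5], "fingers": 0.9}]}}

```text
clock: 14.27
tcp_pos: [0.502, 0.0469, 0.0376]
orientation: [-0.11, -3.139, 0.001]
contact_force: [-0.9, 1.9, 4.7]
grip_width: 0.0163
```

```bash
python3 - <<'E'
from h import *
st(); d=b2(P,[r.get_obs()['tcp_pos']])[0]-[85,34]; print(np.hypot(*d),1.87+np.arctan2(d[0],d[1]))
clamp([.35,.3,.25],72.7)
im=imaging.grab_frame("scene"); zoom("scene",im,(318,190),130,98,6,"pics/scene19z.png")
E
```

```text
t 14.27 board [12.8 40.3] z 37.6 yaw -0.078 F [-0.9  1.9  4.7] w 16.3 j [-0.33  0.49  0.14  2.11 -0.13  0.55  1.4 ]
72.44954332073179 0.38621986277683584
0.35 [12.4 37.7] d cm [ 0.02 -0.26  0.06] rot deg [-0.02 -0.03 -1.61]
0.3 [12.3 34.1] d cm [ 0.   -0.63  0.06] rot deg [-0.02 -0.03 -4.47]
0.25 [12.4 30.4] d cm [-0.03 -0.99  0.06] rot deg [-0.02 -0.03 -7.34]
```

View pics/scene19z.png

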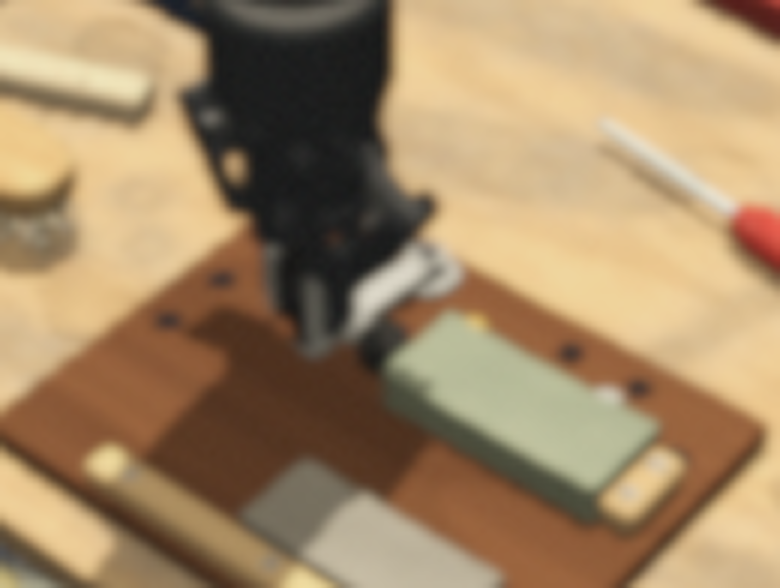

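Toe is close to the stone end. Pressing in slowly.

{"api": "jog_arm", "payload": {"rows": [{"xyz": [0, -0.25, 0], "delta_rot": [0, 0, -1.6], "fingers": 0.9}, {"xyz": [0, -0.45, 0], "delta_rot": [0, 0, -3.2], "fingers": 0.9}, {"xyz": [0, -0.65, 0], "delta_rot": [0, 0, -4.5], "fingers": 0.9}, {"xyz": [0, -0.8, 0], "delta_rot": [0, 0, -4.5], "fingers": 0.9}, {"xyz": [0, -0.9, 0], "delta_rot": [0, 0, -4.5], "fingers": 0.9}]}}

```text
clock: 14.73
tcp_pos: [0.5018, 0.0406, 0.0377]
orientation: [-0.016, 3.142, 0.004]
contact_force: [0.5, 13.6, -1.1]
grip_width: 0.0167
```

```bash
python3 - <<'E'
from h import *
st(); d=b2(P,[r.get_obs()['tcp_pos']])[0]-[85,34]; print(np.hypot(*d),1.87+np.arctan2(d[0],d[1]))
im=imaging.grab_frame("scene"); zoom("scene",im,(318,190),130,98,6,"pics/scene20z.png")
st()
E
```

```text
t 14.73 board [12.6 34. ] z 37.7 yaw 0.002 F [ 0.5 13.6 -1.1] w 16.7 j [-0.3   0.49  0.12  2.11 -0.11  0.55  1.48]
72.44618816669863 0.29961066649265833
t 14.78 board [12.5 34.1] z 37.7 yaw 0.002 F [-0.1 10.8 -0.9] w 16.4 j [-0.3   0.49  0.12  2.11 -0.11  0.55  1.48]
```

View pics/scene20z.png

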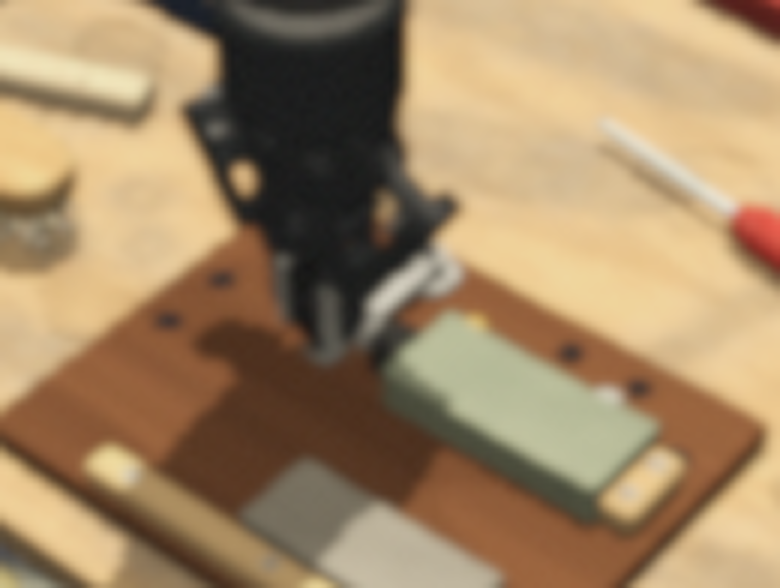

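{"api": "jog_arm", "payload": {"rows": [{"xyz": [0, -0.2, 0], "delta_rot": [0, 0, 0], "fingers": 0.75}, {"xyz": [0, -0.1, 0], "delta_rot": [0, 0, 0], "fingers": 0.66}, {"xyz": [0, 0, 0], "delta_rot": [0, 0, 0], "fingers": 0.66}, {"xyz": [0, 0, 0], "delta_rot": [0, 0, 0], "fingers": 0.66}, {"xyz": [0, 0, -1], "delta_rot": [0, 0, 0], "fingers": 0.66}]}}

```text
clock: 15.2
tcp_pos: [0.5005, 0.04, 0.0467]
orientation: [0.015, -3.138, -0.003]
contact_force: [0.1, -0.4, 0.2]
grip_width: 0.0291
```

```bash
python3 - <<'E'
from h import *
st()
E
```

```text
t 15.2 board [11.3 33.5] z 46.7 yaw 0.001 F [ 0.1 -0.4  0.2] w 29.1 j [-0.3   0.47  0.12  2.11 -0.11  0.57  1.48]
```

Now up and away to the left for an unobstructed look.

{"api": "jog_arm", "payload": {"rows": [{"xyz": [0, 0, -2], "delta_rot": [0, 0, 0], "fingers": 0.66}, {"xyz": [0, 0, -5], "delta_rot": [0, 0, 0], "fingers": 0.66}, {"xyz": [0, 0, -8], "delta_rot": [0, 0, 0], "fingers": 0.66}, {"xyz": [0, 2, -11], "delta_rot": [0, 0, 0], "fingers": 0.66}, {"xyz": [1, 5, -14], "delta_rot": [0, 0, 0], "fingers": 0.66}]}}

```text
clock: 15.62
tcp_pos: [0.4923, 0.0857, 0.1881]
orientation: [0.004, -3.141, -0.001]
contact_force: [1.6, 1.3, -0.1]
grip_width: 0.0288
```

{"api": "jog_arm", "payload": {"rows": [{"xyz": [0, 3.5, 0], "delta_rot": [0, 0, 0], "fingers": 0.66}, {"xyz": [1, 7, 0], "delta_rot": [0, 0, 0], "fingers": 0.66}, {"xyz": [2, 10.5, 0], "delta_rot": [0, 0, 0], "fingers": 0.66}, {"xyz": [3, 14, 0], "delta_rot": [0, 0, 0], "fingers": 0.66}, {"xyz": [4, 17.5, 0], "delta_rot": [0, 0, 0], "fingers": 0.66}]}}

```text
clock: 16.03
tcp_pos: [0.4513, 0.2616, 0.1893]
orientation: [-0.002, 3.141, 0.001]
contact_force: [0.6, 0.5, 0.5]
grip_width: 0.0294
```

```bash
python3 - <<'E'
from h import *
st()
pt=[.4908,.0072,.0102]
im=imaging.grab_frame("top"); cv2.imwrite("pics/top7.png",im)
stones=[((*w2(pt,[[32,-56,0]])[0][:2],pt[2]),46,108,37),((*w2(pt,[[-66,-57,0]])[0][:2],pt[2]),40,100,33)]
overlay("top",im,pt,(325,203),130,98,6,"pics/top7o.png",stones); zoom("top",im,(325,203),130,98,6,"pics/top7z.png")
im=imaging.grab_frame("scene"); cv2.imwrite("pics/scene21.png",im); zoom("scene",im,(318,212),130,98,6,"pics/scene21z.png")
E
```

```text
t 16.03 board [-36.1 255.4] z 189.3 yaw -0.007 F [0.6 0.5 0.5] w 29.4 j [-0.69  0.27  0.05  1.97 -0.02  0.9   0.94]
```

View pics/top7o.png

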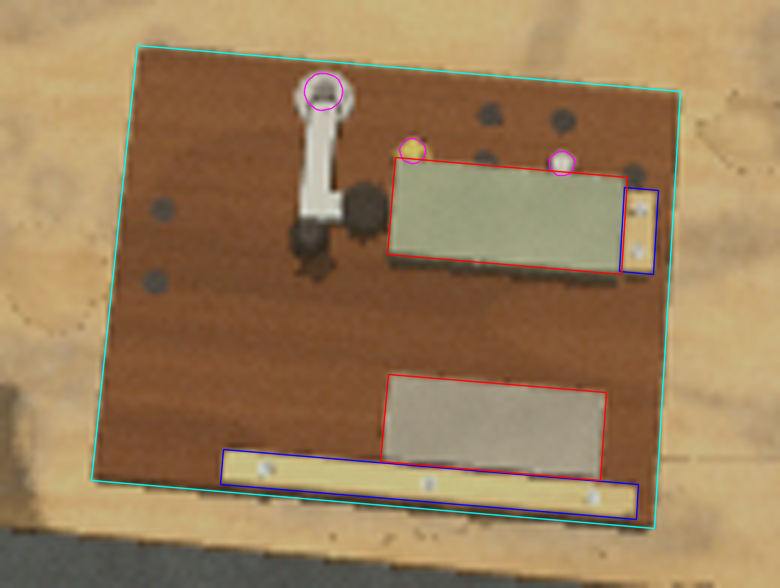

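View pics/top7z.png

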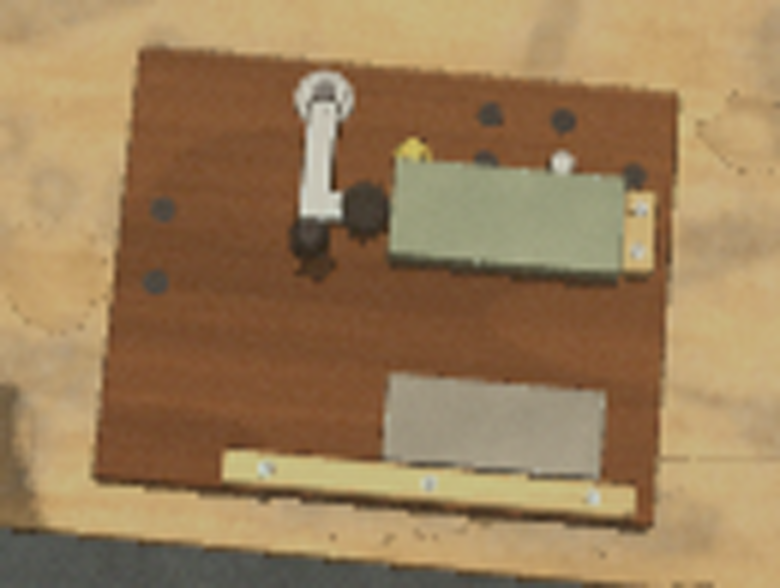

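View pics/scene21z.png

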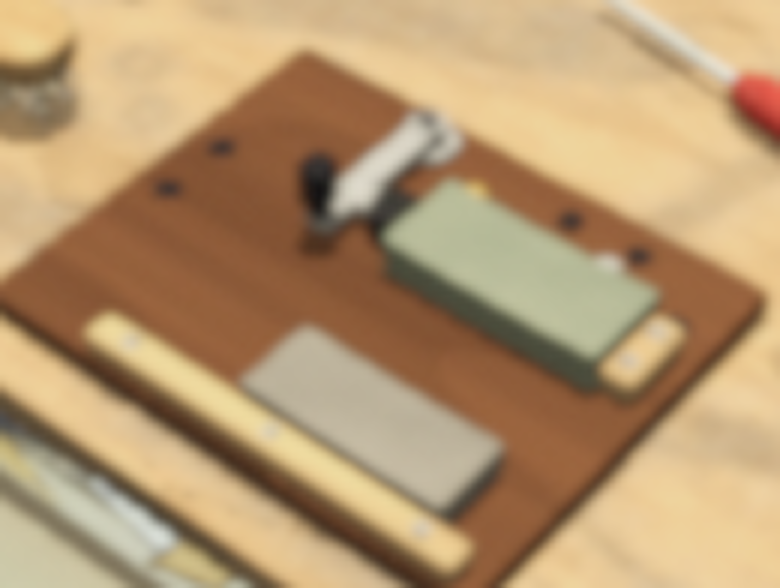

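View pics/scene21.png

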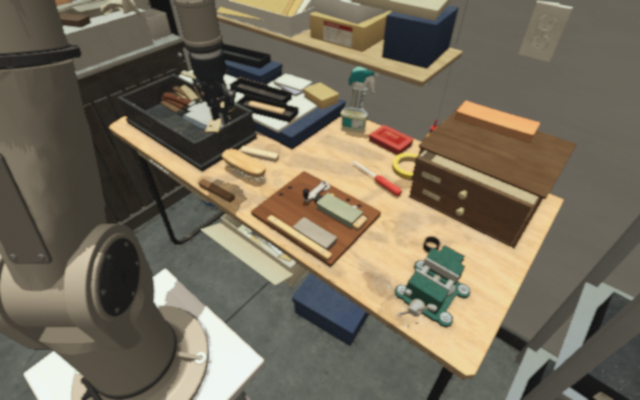

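```bash
python3 - <<'E'
from h import *
pt=[.4908,.0072,.0102]
T=lambda z:uz(z,260,154)
for n,z,zz in (("knob",(310,236),58),("toe",(362,209),31)):
    b=b2(pt,back("top",T([z]),zz/1000))[0]; d=b-[85,34]; print(n,b.round(1),np.hypot(*d).round(1),"phi",(1.87+np.arctan2(d[0],d[1])+(.425 if n=="toe" else 0)).round(3))
im=cv2.imread("pics/top7.png")[180:200,310:340]; cv2.imwrite("pics/t7c.png",cv2.resize(im,None,fx=24,fy=24,interpolation=cv2.INTER_CUBIC))
im=cv2.imread("pics/scene21.png")[185:210,305:340]; cv2.imwrite("pics/s21c.png",cv2.resize(im,None,fx=20,fy=20,interpolation=cv2.INTER_CUBIC))
E
```

```text
knob [ 9.8 33.3] 75.2 phi 0.29
toe [30.5 11.1] 59.1 phi 0.326
```

View pics/t7c.png

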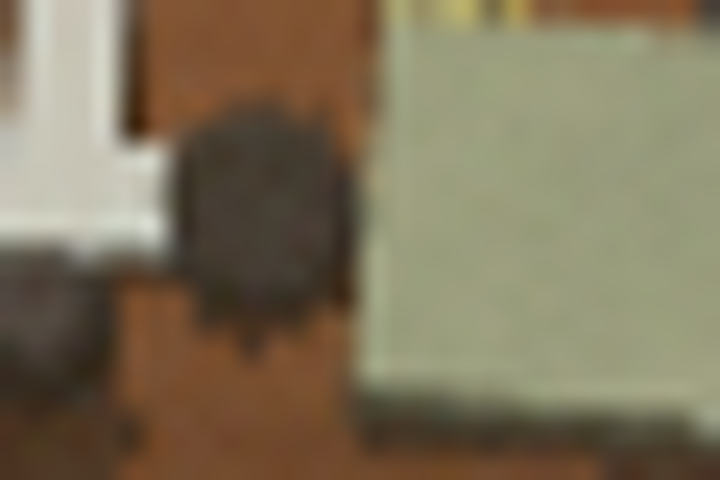

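The top view shows the toe meeting the stone end with no visible gap. There's plenty of time, so I'll make sure with one light push on the knob using shut fingers. Unlike the grip release, that can't pull the arm back.

```bash
python3 - <<'E'
from h import *
goto(11,72,100,0); goto(11,72,42,0)
E
```

```text
d cm [ -4.84 -18.94   8.84] rot deg [ 0.22 -0.04  0.18]
d cm [ -4.85 -18.97  14.64] rot deg [ 0.22 -0.04  0.18]
```

{"api": "jog_arm", "payload": {"rows": [{"xyz": [-1, -3.6, 1.5], "delta_rot": [0, 0, -0.4], "fingers": 1}, {"xyz": [-2, -7.2, 3], "delta_rot": [0, 0, -0.4], "fingers": 1}, {"xyz": [-3, -10.8, 4.5], "delta_rot": [0, 0, -0.4], "fingers": 1}, {"xyz": [-4, -14.4, 6], "delta_rot": [0, 0, -0.4], "fingers": 1}, {"xyz": [-4.7, -18, 7.5], "delta_rot": [0, 0, -0.4], "fingers": 1}]}}

```text
clock: 16.55
tcp_pos: [0.4991, 0.0855, 0.1137]
orientation: [-0.027, 3.141, 0.006]
contact_force: [1.3, 0.1, 1.0]
grip_width: 0.0002
```

```bash
python3 - <<'E'
from h import *
st(); goto(11,70,42,0)
E
```

```text
t 16.55 board [10.3 79. ] z 113.7 yaw 0.009 F [1.3 0.1 1. ] w 0.2 j [-0.38  0.36  0.11  2.07 -0.07  0.72  1.36]
d cm [-0.06 -0.92  7.16] rot deg [0.21 0.04 0.54]
```

{"api": "jog_arm", "payload": {"rows": [{"xyz": [0, -0.3, 2], "delta_rot": [0, 0, 0.5], "fingers": 1}, {"xyz": [0, -0.5, 4], "delta_rot": [0, 0, 0.5], "fingers": 1}, {"xyz": [0, -0.8, 6], "delta_rot": [0, 0, 0.5], "fingers": 1}, {"xyz": [0, -0.9, 7], "delta_rot": [0, 0, 0.5], "fingers": 1}, {"xyz": [0, -0.9, 7.1], "delta_rot": [0, 0, 0.5], "fingers": 1}]}}

```text
clock: 16.97
tcp_pos: [0.4981, 0.0756, 0.0414]
orientation: [0.011, -3.139, -0.004]
contact_force: [0.0, 0.1, 0.3]
grip_width: -0.0002
```

```bash
python3 - <<'E'
from h import *
st(); goto(11,58,42,0)
E
```

```text
t 16.97 board [ 9.1 69. ] z 41.4 yaw -0.001 F [0.  0.1 0.3] w -0.2 j [-0.35  0.48  0.1   2.11 -0.09  0.56  1.39]
d cm [-0.19 -1.1  -0.07] rot deg [ 0.13 -0.14 -0.04]
```

{"api": "jog_arm", "payload": {"rows": [{"xyz": [-0.2, -0.6, 0], "delta_rot": [0, 0, 0], "fingers": 1}, {"xyz": [-0.2, -1, 0], "delta_rot": [0, 0, 0], "fingers": 1}, {"xyz": [-0.2, -1.2, 0], "delta_rot": [0, 0, 0], "fingers": 1}, {"xyz": [-0.2, -1.4, 0], "delta_rot": [0, 0, 0], "fingers": 1}, {"xyz": [-0.2, -1.55, 0], "delta_rot": [0, 0, 0], "fingers": 1}]}}

```text
clock: 17.38
tcp_pos: [0.5011, 0.0624, 0.0423]
orientation: [0.014, -3.141, -0.008]
contact_force: [-0.0, 9.9, 1.0]
grip_width: 0.0002
```

```bash
python3 - <<'E'
from h import *
st()
E
```

```text
t 17.38 board [12.  55.8] z 42.3 yaw 0.001 F [-0.   9.9  1. ] w 0.2 j [-0.32  0.48  0.09  2.11 -0.09  0.56  1.42]
```

{"api": "jog_arm", "payload": {"rows": [{"xyz": [0, 0.6, 0], "delta_rot": [0, 0, 0], "fingers": 1}, {"xyz": [0, 1.5, -1], "delta_rot": [0, 0, 0], "fingers": 1}, {"xyz": [0, 2.5, -4], "delta_rot": [0, 0, 0], "fingers": 1}, {"xyz": [0.5, 4, -8], "delta_rot": [0, 0, 0], "fingers": 1}, {"xyz": [1, 6.5, -11], "delta_rot": [0, 0, 0], "fingers": 1}]}}

```text
clock: 17.8
tcp_pos: [0.4907, 0.1253, 0.1554]
orientation: [-0.008, 3.141, 0.006]
contact_force: [1.4, -0.0, 0.5]
grip_width: -0.0
```

{"api": "jog_arm", "payload": {"rows": [{"xyz": [1, 3.5, -1], "delta_rot": [0, 0, 0], "fingers": 1}, {"xyz": [2, 7, -2], "delta_rot": [0, 0, 0], "fingers": 1}, {"xyz": [3, 10.5, -3], "delta_rot": [0, 0, 0], "fingers": 1}, {"xyz": [4, 14, -4], "delta_rot": [0, 0, 0], "fingers": 1}, {"xyz": [4, 14, -4], "delta_rot": [0, 0, 0], "fingers": 1}]}}

```text
clock: 18.22
tcp_pos: [0.4478, 0.2744, 0.1994]
orientation: [-0.024, 3.138, 0.016]
contact_force: [-0.7, 1.4, -0.2]
grip_width: -0.0001
```

```bash
python3 - <<'E'
from h import *
st()
im=imaging.grab_frame("top"); cv2.imwrite("pics/top8.png",im); zoom("top",im,(325,203),130,98,6,"pics/top8z.png")
a=cv2.imread("pics/top0.png")
cv2.imwrite("pics/cmp.png",np.vstack([x[130:265,190:450] for x in (a,im)]).repeat(2,0).repeat(2,1))
E
```

```text
t 18.22 board [-39.6 268.2] z 199.4 yaw 0.008 F [-0.7  1.4 -0.2] w -0.1 j [-0.7   0.26  0.05  1.95 -0.02  0.92  0.94]
```

View pics/top8z.png

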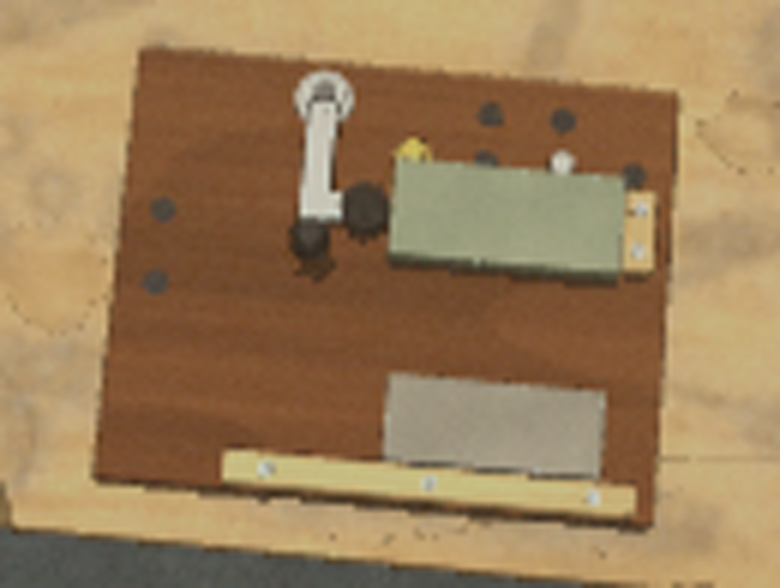

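View pics/cmp.png

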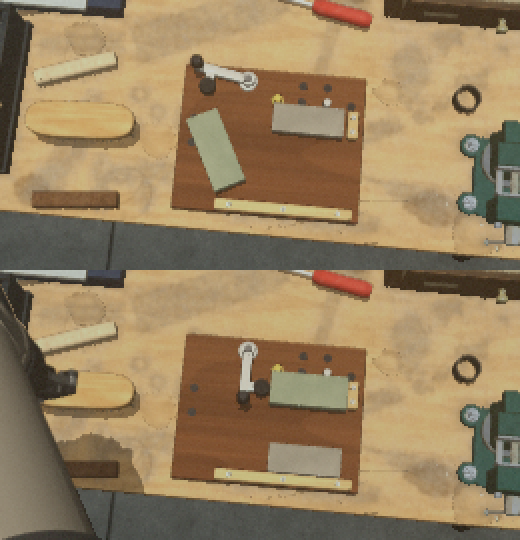

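Before and after views agree: the grey stone is at the rail, the green one is seated with the toe on its end, and the bystanders haven't moved.

```bash
python3 -c "
from bench import r
print(r.hand_in())"
```

```text
the job is handed in; nothing more can be done
None
```

The stone change is done in the order asked, and I handed it in at about 18 s of the 54 s allowed.

1. **Grey stone:** I pushed it out between the pins to the front rail. It stopped there at about 8 N without moving further, and the final top view shows it lying parallel along the rail.
2. **Green stone:** I slid it against the brass pin and swung it round until it stopped flush on both pins at about 11 N. Then I pushed it endwise until it stopped on the end stop at 16–19 N. The final top view matches the seat outline to within about 1 px (roughly 3 mm).
3. **Clamp arm:** I swung it in by the knob until the toe met the stone at about 0.30 rad, pressing with about 11–14 N. After releasing it, I pushed the knob once more with shut fingers. It held firm at 9.9 N, and the top view shows no gap.

**Bystanders:** the brush and loupe look unmoved. The arm partly hid the brush and handle in the last top picture; the parts I could see were in their original places. The gripper was clear of everything at the end.

**Disagreement:** the two cameras placed things about 3–6 mm apart. I relied on a pose close to the top camera's, and the contacts at the rail, pins and end stop agreed with it to within about 1 mm.

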